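# Load and set the counter's sign stand

## Task

On the deli counter, squeeze the release lever of the sign stand, slide its frame to the loading notch (the one nearest the robot) and let go so that it locks; then hang every tent sign over the frame's bar, side by side. Finally squeeze the lever again, slide the loaded frame to the notch marked by the tall flag and let go so that it locks there, with all the signs still hanging; do not tip or push away the other things on the counter.

Things in the scene. Friction and masses are not known exactly. Their poses are not given: they have to be found in the camera images.
- track: fixed aluminium track of the sign stand, 270 x 396 mm, 30 mm high. Origin on the table, below the bar's centre when the frame is in its start notch. Its x is the sliding direction (away from the robot), its y runs along the bar. Place and yaw vary
- frame (a joint): travel of the sliding frame along the track's x, m. Notches at -0.05 (loading notch, nearest the robot), 0 (start), +0.05 and +0.10; end stops at -0.055 and +0.105. In a notch the frame has 3 mm of play either way; it slides with about 2 N once the lever is squeezed
- lever (a joint): angle of the release lever, rad: 0 = let go and its tooth fully in a notch, 0.24 = squeezed to its stop. The tooth is clear of the notches above 0.15; between notches a lever let go rests at about 0.14 and drops to 0 when the frame comes over a notch. A spring returns it; 6 to 10 N at the finger squeezes it
- bar_mid (a point): centre of the frame's horizontal bar, 170 mm above the table; moves with the frame, axes as the track's. Flat-topped steel bar 28 mm wide (x), 18 mm high, along y, 360 mm clear between the end posts (which rise 30 mm above its centre line and are 12 mm thick)
- grip_fixed (a point): middle of the outer face (towards -y of the track) of the frame's fixed black grip plate, 100 mm above the table, 110 mm nearer the robot than the bar. Plate 36 mm wide (x), 12 mm thick (y), its top 126 mm above the table. Carried by the frame
- grip_lever (a point): middle of the outer face (to +y of the track) of the steel release lever opposite the fixed plate, 100 mm above the table; 49 mm from grip_fixed let go, 37 mm squeezed. Lever 32 mm wide (x), 10 thick, top at 125, hinged along x 50 mm below this point. Pinch both from above, closing along y about the middle of the squeezed pair (the plate is rigid). The tooth's arm on the +y side stays below 65 mm
- flag: tall flag marker, 95 mm high with a white plate 30 x 30 x 12 mm, fixed to the table beside the track (226 mm to the -y side of its middle) at notch +0.05 or +0.10; axes as the track's. Origin on the table; when the frame is in this notch the bar's centre has the same x in the track's axes
- stub: low stub marker, 24 mm high, at the other one of these two notches; marks nothing
- sign0: tent sign 0 (3 or 4 alike are present): white plastic tent, black panels, wooden fin on top. 100 mm over its feet (x), 60 long (y), 111 tall, 130 g. Origin: centre of underside. Fin 12 mm thick (x), 46 long (y), 79 to 111 mm above the origin: pinch it there. Inside, its flat top is 73.5 mm above the origin, 36 wide; 76 mm between the feet. Hung: y along the bar, origin 65 mm below the centre line
- sign1: tent sign 1 (3 or 4 alike are present): white plastic tent, black panels, wooden fin on top. 100 mm over its feet (x), 60 long (y), 111 tall, 130 g. Origin: centre of underside. Fin 12 mm thick (x), 46 long (y), 79 to 111 mm above the origin: pinch it there. Inside, its flat top is 73.5 mm above the origin, 36 wide; 76 mm between the feet. Hung: y along the bar, origin 65 mm below the centre line
- sign2: tent sign 2 (3 or 4 alike are present): white plastic tent, black panels, wooden fin on top. 100 mm over its feet (x), 60 long (y), 111 tall, 130 g. Origin: centre of underside. Fin 12 mm thick (x), 46 long (y), 79 to 111 mm above the origin: pinch it there. Inside, its flat top is 73.5 mm above the origin, 36 wide; 76 mm between the feet. Hung: y along the bar, origin 65 mm below the centre line
- sign3: tent sign 3 (3 or 4 alike are present): white plastic tent, black panels, wooden fin on top. 100 mm over its feet (x), 60 long (y), 111 tall, 130 g. Origin: centre of underside. Fin 12 mm thick (x), 46 long (y), 79 to 111 mm above the origin: pinch it there. Inside, its flat top is 73.5 mm above the origin, 36 wide; 76 mm between the feet. Hung: y along the bar, origin 65 mm below the centre line
- ramekin: small white bowl, 72 mm wide, 40 mm high, stands among the signs; bystander, origin centre of underside
- napkins: stack of napkins 100 x 100 x 35 mm; bystander, origin centre of underside
- sauce_a: amber bottle, 60 mm thick, 170 mm tall; bystander, origin centre of underside
- sauce_b: green bottle, 60 mm thick, 150 mm tall; bystander, origin centre of underside
- cup: open paper cup, 80 mm wide, 100 mm tall; bystander, origin centre of underside
Things that resemble listed ones, but are neither listed nor needed, are in the scene too. Leave any purple look-alike of the flag alone.

How it is judged:
By the outcome, as a careful person would: the job done as asked, in the order asked, and still so for the second after the job is handed in, with the robot touching nothing.
Of sign0, sign1, sign2, sign3 only 3 to 4 are there at a start; the rules pass over those that are not, and their reading is None.
At some moment in a run one of sign0, sign1, sign2, sign3 may be knocked a few centimetres aside while the robot is not near it.
It also fails if it takes over 208 s, if anything falls off the work surface, if the arm or the gripper's body presses on something with over 40 N, if the wrist force passes 120 N, or if a joint passes its speed limit or range.

## Robot

A 6-joint arm with a two-finger parallel gripper is mounted at the origin on the work surface. World frame = base frame: x ahead of the robot, y to its left, z up, the work surface at z = 0. Lengths are in mm, angles in rad, forces in N, time in s.
With the tool pointing down it reaches from about 400 to 925 mm from the base axis. Payload 12.5 kg.
Tool frame: the origin (TCP) lies on the centre line of the jaws, within the pads' length; the fingertips stand 25 mm ahead of it and the grasp point (between the pads) lies 6 mm ahead of it (env.tip_extent is the distance from the TCP to the fingertips, in mm); x points along the fingers, z is the direction in which the jaws open and shut, and the axes are right-handed (so a half turn about x gives the same grasp; the last joint's range is limited). The gripper opens to 95 mm and grips with 3 to 60 N. Pads are 20 mm wide; open, the fingers measure 119 mm over their backs; the gripper's body (75 mm by 180 mm) begins 59 mm behind the grasp point.
Start: joints at [1.19, 0.491, 1.559, -0, 1.092, -0.106], TCP at [169.578, 601.571, 239.661] pointing down, gripper open.
Joint ranges: [-3.1, 3.1], [-0.84, 2.19], [0.05, 2.79], [-1.13, 4.28], [0.06, 2.93], [-2.69, 2.69]. Speed limits (rad/s): [2.22, 2.22, 2.79, 3.14, 3.14, 3.14].

## Interface

Orientations are given as [roll, pitch, yaw] about the fixed x, y, z axes, in that order (R = Rz(yaw) Ry(pitch) Rx(roll)).
In Python, from cell import env gives the robot as it stands.
- The arm moves only by the tool step_arm, never from a script. Its argument "rows" is a list of rows, each a list of 6 numbers: the shift along the tool's x, y, z in mm, then the turn, a rotation vector about the tool's x, y, z in rad. In form: [[x, y, z, wx, wy, wz], ...]. A call has 1 to 8 rows; each row shifts and turns the pose as measured when the row begins, along the tool's axes as they then stand; what a row does not reach is not made up. A row lasts 1/8 s, in which the tool goes at most 62.5 mm and 10.7 degrees, less where a joint would pass 70% of its speed; a pose out of reach is approached as far as the arm can. A call is refused whole if a number of a shift passes 62.5 or a number of a turn 0.188, either way. A call with a gripper value outside its range is refused whole. "grip" is the finger opening in mm, from 0 to 95.1, set as the call begins (left out, the last holds). The fingers move at their own pace and stop on an object; the grip force is fixed at half the most. Time passes only in rows, so rows that do not move let the fingers close. It gives the time, the measured TCP pose, the force and the opening at its end, in the units of the state.
- env.state(): the state, without advancing time (a new reading comes with each control period).
- env.read_camera(name): name is "scene" or "side" or "wrist"; returns the picture (480x640x3 uint8, red, green, blue); there is no depth.
- env.get_calibration(name): a dict with "fx", "fy", "cx", "cy" (pixels), "pose" (4x4, takes a point from camera to world coordinates); the wrist camera has in their place "hand_eye" (4x4, takes a point from camera to tool coordinates, whose origin is the TCP and whose axes are the tool frame's). Camera axes: x right, y down, z forward; pixel columns grow to the right and rows downward; lengths in mm; the calibration is good to about 2 mm. The wrist camera is an equidistant fisheye: a pixel r from the principal point sees the ray r / f radians off the axis. A picture is of the moment at which its call begins: read the wrist's pose just before it. get_calibration takes no time and is no camera call.
- env.job_done(): hands the job in, once; it reports no verdict.
The state is a dict: "t": time; "joints": joint angles; "qvel": joint speeds; "tau": joint torques, N m; "eef_pos": TCP position; "tcp_rot": TCP orientation; "ft_force": force on the tool from outside, world axes, zero at the start; "moment": the same for the moment, N m; "opening": opening from 0.0 (shut) to 1.0 (fully open).
Only numpy, scipy, OpenCV 4.12 (cv2) and the standard library are available. Lean on these libraries where they do the work, as an engineer would, in place of code of your own. Each camera call takes 0.05 s, during which the arm holds its last target.

## Working session

There is one attempt and no reset: what is moved stays moved. The work goes in short steps, Python scripts to look and compute and a tool call to move; the robot and the scene stay as the last step left them, time stands still between calls to the robot, and variables do not carry over. Pictures are saved under pics/ and viewed, and the job is handed in when it is done.

Besides the shell and the picture viewer there is one more tool, called after "Emit:" by a JSON object that holds its "method" and its "body", one argument or row to a line. step_arm: Moves the arm, as the interface text tells. Its arguments: {"type":"object","properties":{"rows":{"type":"array","items":{"type":"array","items":{"type":"number"}}},"grip":{"type":"number"}},"required":["rows"]}

```bash
ls -la; mkdir -p pics
cat > h.py <<'E'
import numpy as np, cv2
from cell import env
from scipy.spatial.transform import Rotation as R
def snap(n,fn):
    im=env.read_camera(n); cv2.imwrite('pics/'+fn,im[:,:,::-1]); return im
E
python3 - <<'E'
from h import *
print(env.state())
snap('scene','s0.png');snap('side','d0.png');snap('wrist','w0.png')
for n in('scene','side','wrist'):print(n,env.get_calibration(n))
E
```

```text
total 12
drwxr-xr-x  3 agent agent 4096 Dec  7 01:18 .
drwxr-xr-x 23 root  root  4096 Dec  7 01:18 ..
drwxr-xr-x  2 agent agent 4096 Dec  7 01:18 pics
{'t': 0.0, 'joints': array([ 1.19042537e+00,  4.91526325e-01,  1.55944483e+00, -5.89828624e-06,
        1.09171488e+00, -1.05606586e-01]), 'qvel': array([-0.00124283, -0.00066301,  0.00085858,  0.0013083 , -0.00044235,
        0.00056295]), 'tau': array([-2.12748942e-03, -6.12645507e+01, -2.58165282e+01,  6.91944198e-02,
        4.84308321e-02, -1.26121913e-04]), 'eef_pos': array([169.47656671, 601.35565247, 239.0839787 ]), 'tcp_rot': array([ 3.04077054,  1.56970294, -1.94638009]), 'ft_force': array([-0.48165416,  0.6146034 , -0.4814102 ]), 'moment': array([-0.00529449, -0.03266033, -0.04167106]), 'opening': 1.00237333884707}
scene {'fx': 468.08166123815386, 'fy': 468.08166123815386, 'cx': 311.28220787091453, 'cy': 244.4317222913324, 'pose': array([[-5.36286452e-01,  5.95261170e-01, -5.98381968e-01,
         1.16723594e+03],
       [ 8.43984452e-01,  3.70357490e-01, -3.87976255e-01,
         2.75190664e+02],
       [-9.33195547e-03, -7
[... 364 characters left out ...]
e-01, -5.17351300e-01,  6.49799610e-01,
        -9.72658772e+02],
       [-2.07355999e-02, -7.73425065e-01, -6.33548501e-01,
         9.44946392e+02],
       [ 0.00000000e+00,  0.00000000e+00,  0.00000000e+00,
         1.00000000e+00]])}
wrist {'fx': 371.64829954431775, 'fy': 371.64829954431775, 'cx': 317.7584911973782, 'cy': 235.0451698571978, 'hand_eye': array([[-9.17018626e-04, -2.81282783e-01,  9.59624486e-01,
        -1.44714844e+02],
       [-1.58402820e-03, -9.59623277e-01, -2.81283943e-01,
         7.97368697e+01],
       [ 9.99998325e-01, -1.77801486e-03,  4.34432559e-04,
         9.92152248e-01],
       [ 0.00000000e+00,  0.00000000e+00,  0.00000000e+00,
         1.00000000e+00]])}
```

View pics/s0.png

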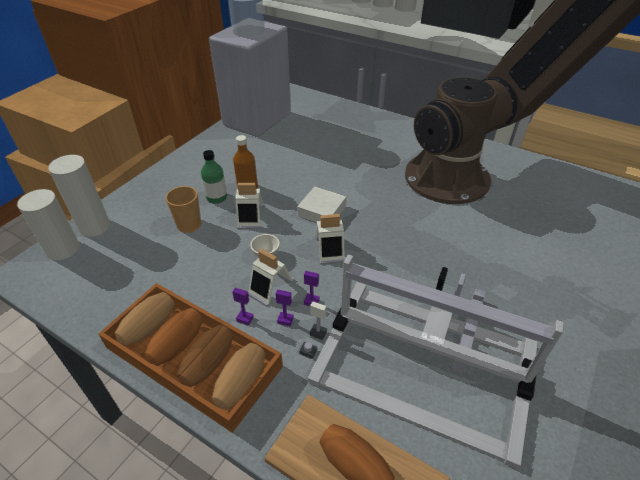

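View pics/d0.png

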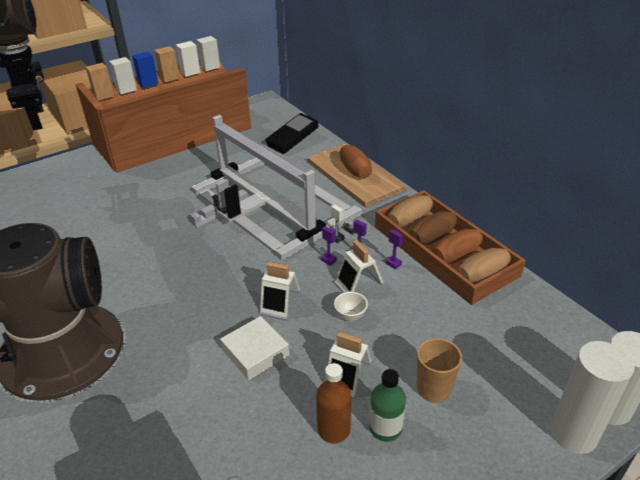

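View pics/w0.png

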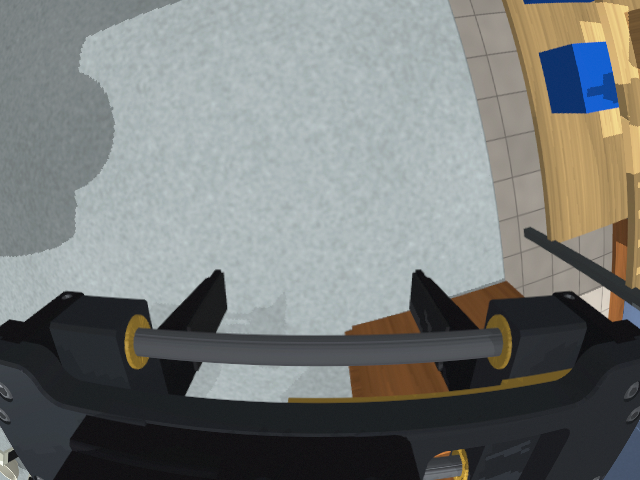

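Run:
```python
import cv2
s=cv2.imread('pics/s0.png');d=cv2.imread('pics/d0.png')
cv2.imwrite('pics/s0a.png',cv2.resize(s[230:470,290:570],None,fx=2.8,fy=2.5,interpolation=3)[:600])
cv2.imwrite('pics/d0a.png',cv2.resize(d[100:270,180:410],None,fx=3.4,fy=3.4,interpolation=3))
cv2.imwrite('pics/s0b.png',cv2.resize(s[140:340,160:360],None,fx=3,fy=3,interpolation=3))
cv2.imwrite('pics/d0b.png',cv2.resize(d[215:445,220:480],None,fx=2.6,fy=2.6,interpolation=3))
```

```text
(no output)
```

View pics/s0a.png

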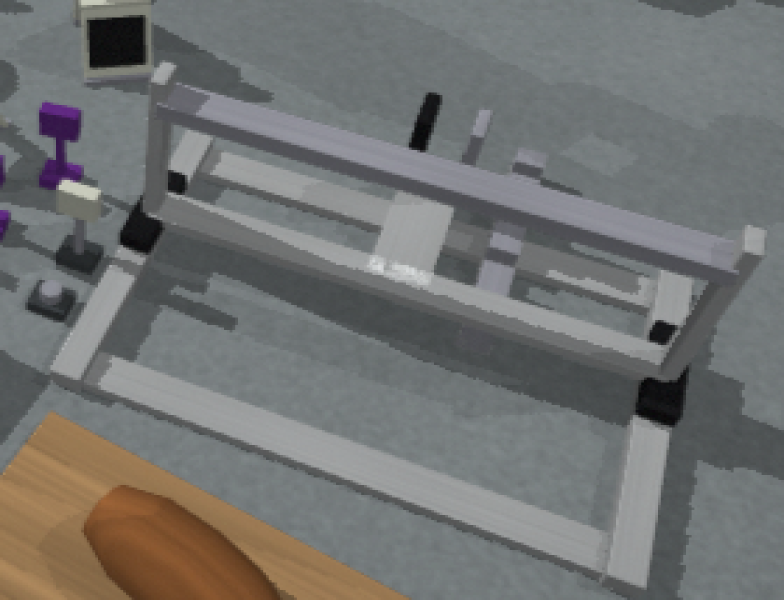

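View pics/d0a.png

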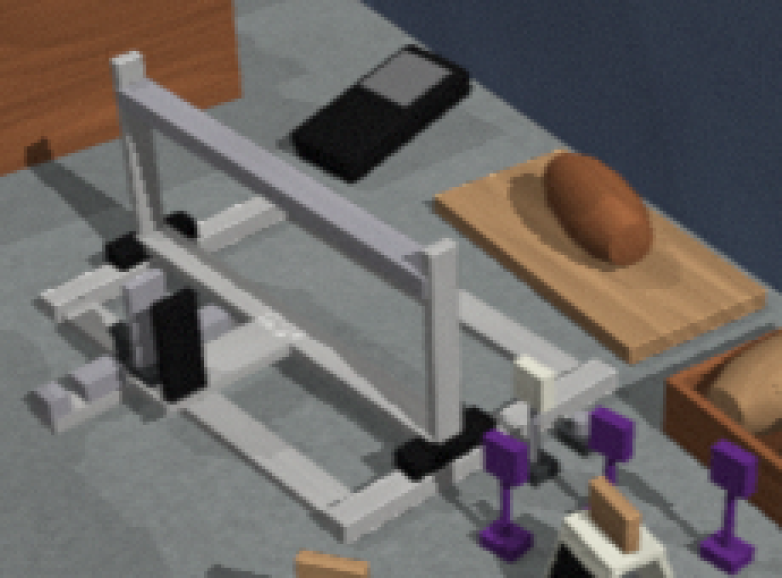

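View pics/s0b.png

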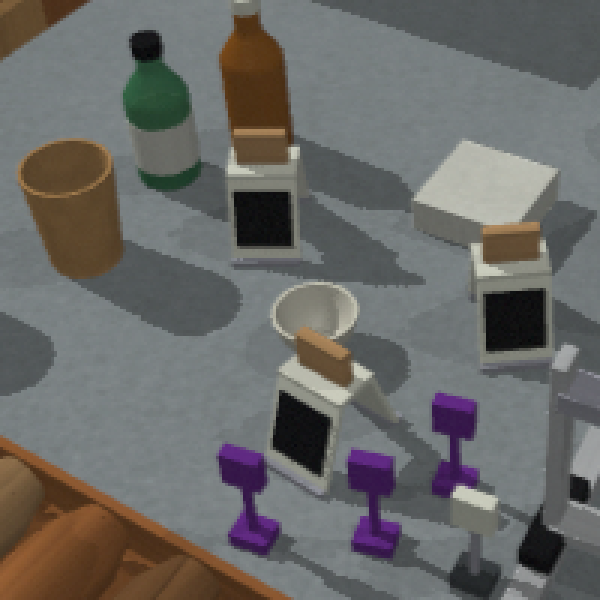

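View pics/d0b.png

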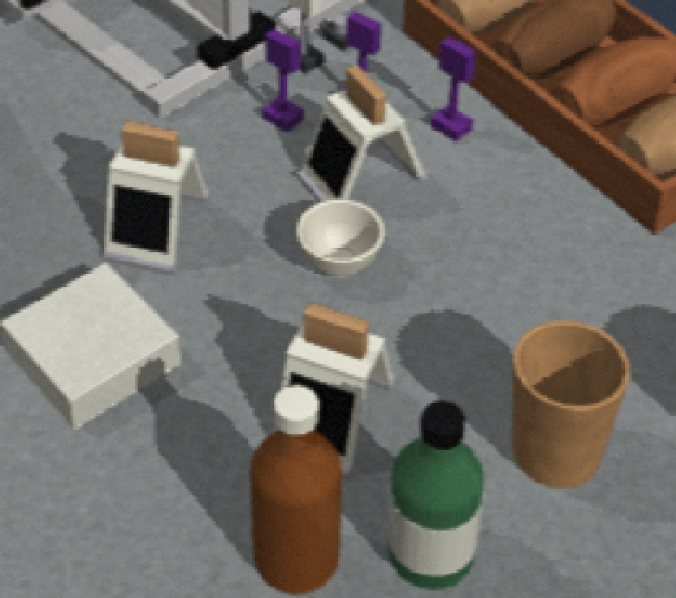

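```bash
cat >> h.py <<'E'
CAL={n:env.get_calibration(n) for n in('scene','side','wrist')}
def ray(n,px,tp=None):
    c=CAL[n];u=(px[0]-c['cx'])/c['fx'];v=(px[1]-c['cy'])/c['fy']
    if n=='wrist':
        r=np.hypot(u,v);d=np.array([u/r*np.sin(r),v/r*np.sin(r),np.cos(r)]) if r>1e-9 else np.array([0,0,1.])
        T=tp@c['hand_eye']
    else:
        d=np.array([u,v,1.]);T=c['pose']
    d=T[:3,:3]@d
    return T[:3,3],d/np.linalg.norm(d)
def tri(*rs):
    A=np.zeros((3,3));b=np.zeros(3)
    for o,d in rs:
        P=np.eye(3)-np.outer(d,d);A+=P;b+=P@o
    x=np.linalg.solve(A,b)
    return x,[np.linalg.norm((np.eye(3)-np.outer(d,d))@(x-o)) for o,d in rs]
def onz(r,z):
    o,d=r;return o+d*(z-o[2])/d[2]
def tpose(s=None):
    s=s or env.state();T=np.eye(4);T[:3,:3]=R.from_euler('xyz',s['tcp_rot']).as_matrix();T[:3,3]=s['eef_pos'];return T
def proj(n,P,tp=None):
    c=CAL[n];T=c['pose'] if n!='wrist' else tp@c['hand_eye']
    p=np.linalg.inv(T)@np.append(P,1);x,y,z=p[:3]
    if n=='wrist':
        th=np.arctan2(np.hypot(x,y),z);k=th/np.hypot(x,y)
        return np.array([c['cx']+c['fx']*k*x,c['cy']+c['fy']*k*y])
    return np.array([c['cx']+c['fx']*x/z,c['cy']+c['fy']*y/z])
E
python3 - <<'E'
from h import *
np.set_printoptions(precision=1,suppress=True)
S=lambda x,y:(290+x/2.8,230+y/2.5)
D=lambda x,y:(180+x/3.4,100+y/3.4)
S2=lambda x,y:(160+x/3,140+y/3)
D2=lambda x,y:(220+x/2.6,215+y/2.6)
pts={'postL':(S(165,70),D(441,246)),'postR':(S(752,236),D(128,60)),
'flagtop':(S(80,185),D(533,363)),'platetop':(S(432,97),D(180,297)),'levtop':(S(482,115),D(143,278)),
'stub':(S(50,288),D(575,420)),
'f_mid':(S2(324,345),D2(366,84)),'f_far':(S2(260,133),D2(336,318)),'f_near':(S2(510,231),D2(151,133)),
'tk1':(S(70,375),D(617,372)),}
for k,(a,b) in pts.items(): print(k,*tri(ray('scene',a),ray('side',b)))
# fins by colour
for n,f in(('scene','s0'),('side','d0')):
    im=cv2.imread(f'pics/{f}.png');h=cv2.cvtColor(im,cv2.COLOR_BGR2HSV)
    m=((h[...,0]>8)&(h[...,0]<18)&(h[...,1]>80)&(h[...,2]>100)).astype(np.uint8)
    q,l,st,c=cv2.connectedComponentsWithStats(m)
    print(n,[(st[i].tolist(),c[i].round(1).tolist()) for i in range(1,q) if 60<st[i,4]<800])
E
```

```text
postL [618.6   2.2 199.8] [np.float64(1.1282539522144226), np.float64(1.1282539522144237)]
postR [567.6 368.  198.6] [np.float64(0.7922770868417179), np.float64(0.7922770868418078)]
flagtop [672.8 -30.2  98.3] [np.float64(0.19996147769539063), np.float64(0.19996147769527733)]
platetop [486.9 150.1 130.7] [np.float64(4.4516948929416715), np.float64(4.451694892941661)]
levtop [479.6 188.7 127. ] [np.float64(1.3015217416870615), np.float64(1.3015217416872116)]
stub [720.  -22.9  20.8] [np.float64(2.9236629752270997), np.float64(2.9236629752273746)]
f_mid [ 622.3 -191.2  106.4] [np.float64(0.3962194226172969), np.float64(0.39621942261739895)]
f_far [ 448.2 -385.8  107.9] [np.float64(0.2299124969645185), np.float64(0.22991249696453223)]
f_near [ 443.1 -140.5  106.5] [np.float64(0.1301812005978483), np.float64(0.13018120059794352)]
tk1 [782.3  22.6  13.2] [np.float64(6.521872794190462), np.float64(6.521872794190464)]
scene [([94, 135, 79, 57, 642], [126.9, 165.2]), ([6, 150, 44, 24, 373], [28.2, 161.2]), ([166, 186, 32, 20, 127], [182.4, 197.1]), ([321, 214, 19, 11, 70], [329.0, 216.4]), ([258, 249, 19, 11, 85], [267.0, 254.0])]
side [([99, 26, 16, 13, 91], [107.1, 31.9]), ([27, 35, 16, 19, 75], [33.2, 44.7]), ([0, 85, 22, 29, 247], [5.0, 101.7]), ([354, 240, 14, 23, 115], [362.1, 249.9]), ([267, 262, 22, 17, 279], [277.4, 269.8]), ([337, 332, 25, 21, 353], [348.7, 341.6]), ([324, 384, 27, 38, 606], [339.0, 399.8])]
```

```bash
cat >> h.py <<'E'
np.set_printoptions(precision=1,suppress=True)
import json,math
YAW=math.atan2(51,365.8); BM=np.array([593.1,185.1])
def frame():
    return np.array([math.cos(YAW),math.sin(YAW)]),np.array([-math.sin(YAW),math.cos(YAW)])
def down(zyaw):
    # tool x down, tool z horizontal at world angle zyaw
    x=np.array([0,0,-1.]);z=np.array([math.cos(zyaw),math.sin(zyaw),0]);y=np.cross(z,x)
    return np.stack([x,y,z],1)
def plan(pos,Rm,maxmm=50,maxr=0.15,n=None,s=None):
    T=tpose(s);d=np.array(pos)-T[:3,3]
    rv=R.from_matrix(T[:3,:3].T@Rm).as_rotvec()
    k=n or max(1,math.ceil(max(np.linalg.norm(d)/maxmm,np.linalg.norm(rv)/maxr)))
    print('at',T[:3,3].round(1),'shift',d.round(1),'turn',rv.round(3),'rows',k)
    rows=[]
    for i in range(k):
        Ri=T[:3,:3]@R.from_rotvec(rv*i/k).as_matrix()
        rows.append([round(float(v),1) for v in Ri.T@d/k]+[round(float(v),3) for v in rv/k])
    for i in range(0,k,8):print(json.dumps(rows[i:i+8]))
E
python3 - <<'E'
from h import *
T=tpose();print(T)
ex,ey=frame();g=BM-110*ex; print('grip',g)
for zy in (YAW+np.pi/2,YAW-np.pi/2):
    plan([g[0],g[1],260],down(zy))
E
```

```text
[[ -0.   -1.    0.3 169.5]
 [ -0.    0.3   1.  601.4]
 [ -1.    0.   -0.  239.2]
 [  0.    0.    0.    1. ]]
grip [484.2 169.9]
at [169.5 601.4 239.2] shift [ 314.6 -431.5   20.8] turn [-0.4 -0.  -0. ] rows 11
[[-1.9, -38.2, -30.0, -0.038, -0.0, -0.0], [-1.9, -37.0, -31.4, -0.038, -0.0, -0.0], [-1.9, -35.8, -32.8, -0.038, -0.0, -0.0], [-1.9, -34.6, -34.1, -0.038, -0.0, -0.0], [-1.9, -33.3, -35.4, -0.038, -0.0, -0.0], [-1.9, -31.9, -36.6, -0.038, -0.0, -0.0], [-1.9, -30.5, -37.8, -0.038, -0.0, -0.0], [-1.9, -29.1, -38.9, -0.038, -0.0, -0.0]]
[[-1.9, -27.6, -40.0, -0.038, -0.0, -0.0], [-1.9, -26.1, -41.0, -0.038, -0.0, -0.0], [-1.9, -24.5, -41.9, -0.038, -0.0, -0.0]]
at [169.5 601.4 239.2] shift [ 314.6 -431.5   20.8] turn [ 2.7 -0.   0. ] rows 19
[[-1.1, -22.1, -17.4, 0.144, -0.0, 0.0], [-1.1, -24.4, -14.0, 0.144, -0.0, 0.0], [-1.1, -26.1, -10.4, 0.144, -0.0, 0.0], [-1.1, -27.3, -6.6, 0.144, -0.0, 0.0], [-1.1, -28.0, -2.6, 0.144, -0.0, 0.0], [-1.1, -28.1, 1.5, 0.144, -0.0, 0.0], [-1.1, -27.6, 5.5, 0.144, -0.0, 0.0], [-1.1, -26.5, 9.4, 0.144, -0.0, 0.0]]
[[-1.1, -24.9, 13.0, 0.144, -0.0, 0.0], [-1.1, -22.8, 16.5, 0.144, -0.0, 0.0], [-1.1, -20.2, 19.6, 0.144, -0.0, 0.0], [-1.1, -17.2, 22.3, 0.144, -0.0, 0.0], [-1.1, -13.8, 24.5, 0.144, -0.0, 0.0], [-1.1, -10.2, 26.2, 0.144, -0.0, 0.0], [-1.1, -6.3, 27.4, 0.144, -0.0, 0.0], [-1.1, -2.3, 28.0, 0.144, -0.0, 0.0]]
[[-1.1, 1.7, 28.1, 0.144, -0.0, 0.0], [-1.1, 5.7, 27.5, 0.144, -0.0, 0.0], [-1.1, 9.6, 26.4, 0.144, -0.0, 0.0]]
```

Emit:
{"method": "step_arm", "body": {
  "rows": [
    [-5, -38, -30, -0.038, 0, 0],
    [-5, -37, -31, -0.038, 0, 0],
    [-5, -36, -33, -0.038, 0, 0],
    [-5, -35, -34, -0.038, 0, 0],
    [-5, -33, -35, -0.038, 0, 0],
    [-5, -32, -37, -0.038, 0, 0],
    [-5, -30, -38, -0.038, 0, 0],
    [-5, -29, -39, -0.038, 0, 0]
  ]
}}

```text
t: 1.15
eef_pos: [404.6, 281.2, 278.7]
tcp_rot: [2.588, 1.568, -2.08]
ft_force: [1.3, 0.9, -0.0]
opening: 1.0
```

Emit:
{"method": "step_arm", "body": {
  "rows": [
    [-5, -28, -40, -0.038, 0, 0],
    [-4, -26, -41, -0.038, 0, 0],
    [-4, -24, -42, -0.038, 0, 0],
    [0, 0, 0, 0, 0, 0]
  ]
}}

```text
t: 1.65
eef_pos: [496.4, 158.4, 292.2]
tcp_rot: [2.504, 1.567, -2.049]
ft_force: [0.1, 0.6, -0.0]
opening: 1.001
```

Run:
```python
from h import *
ex,ey=frame();g=BM-110*ex
T=tpose();np.save('T1.npy',T);snap('wrist','w1.png')
plan([g[0],g[1],290],down(YAW+np.pi/2))
for z in (126,):
  for dy in(-24.5,24.5):
    for dz in(0,):
      p=g+ey*dy;print(dy,proj('wrist',[*p,z],T))
```

```text
at [495.4 159.5 292.1] shift [-11.3  10.4  -2.1] turn [ 0. -0. -0.] rows 1
[[2.1, 9.5, 12.1, 0.021, -0.002, -0.003]]
-24.5 [303.8 210. ]
24.5 [360.8 211.2]
```

View pics/w1.png

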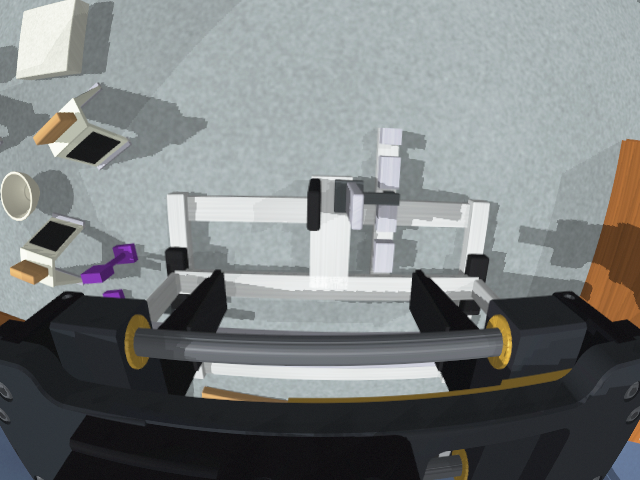

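Run:
```python
import cv2
d=cv2.imread('pics/w1.png')
cv2.imwrite('pics/w1a.png',cv2.resize(d[165:245,290:410],None,fx=6,fy=6,interpolation=3))
```

```text
(no output)
```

View pics/w1a.png

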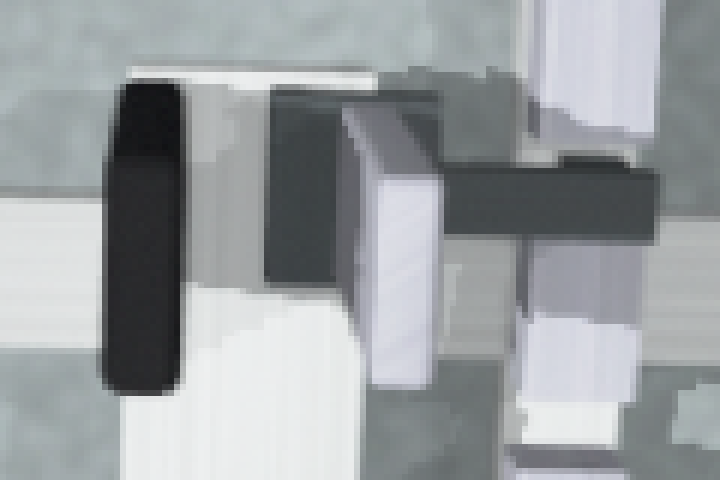

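Run:
```python
from h import *
T=np.load('T1.npy');ex,ey=frame()
def w(x,y,z):
    p=onz(ray('wrist',(290+x/6,165+y/6),T),z)[:2];d=p-BM;return p,np.array([d@ex,d@ey])
for k,a in dict(pO=(105,275,126),pI=(182,275,126),pN=(143,155,126),pF=(143,393,126),lI=(370,285,125),lO=(440,285,125),lN=(410,178,125),lF=(405,388,125)).items():print(k,*w(*a))
# track yaw from wrist: frame carriage bar / rail edges
c=(w(105,155,126)[0],w(103,393,126)[0]);e=c[1]-c[0];print('yaw plate',math.atan2(e[1],e[0]),YAW)
```

```text
pO [487.8 148.9] [-109.3  -21.3]
pI [486.1 159.7] [-109.5  -10.3]
pN [469.8 151.5] [-126.8  -16.2]
pF [504.2 156.9] [-91.9 -15.6]
lI [483.4 186.7] [-108.4   16.7]
lO [481.8 196.7] [-108.6   26.9]
lN [467.1 189.6] [-124.2   21.8]
lF [497.7 194.5] [-93.1  22.5]
yaw plate 0.1426358701455449 0.1385274854913902
```

Run:
```python
from h import *
ex,ey=frame();g=BM-109*ex-3*ey;print(g)
plan([*g,280],down(YAW+np.pi/2));plan([*g,106],down(YAW+np.pi/2))
```

```text
[485.6 167.1]
at [495.4 159.5 292.1] shift [ -9.9   7.6 -12.1] turn [ 0. -0. -0.] rows 1
[[12.1, 8.5, 9.1, 0.021, -0.002, -0.003]]
at [495.4 159.5 292.1] shift [  -9.9    7.6 -186.1] turn [ 0. -0. -0.] rows 4
[[46.5, 2.0, 2.4, 0.005, -0.001, -0.001], [46.5, 2.1, 2.3, 0.005, -0.001, -0.001], [46.5, 2.1, 2.3, 0.005, -0.001, -0.001], [46.5, 2.1, 2.3, 0.005, -0.001, -0.001]]
```

Emit:
{"method": "step_arm", "body": {
  "rows": [
    [12, 8.5, 9, 0.021, -0.002, -0.003],
    [40, 0, 0, 0, 0, 0],
    [40, 0, 0, 0, 0, 0],
    [20, 0, 0, 0, 0, 0],
    [0, 0, 0, 0, 0, 0]
  ]
}}

```text
t: 2.33
eef_pos: [481.7, 171.6, 177.3]
tcp_rot: [-0.061, 1.57, 1.65]
ft_force: [0.6, 0.5, 0.4]
opening: 0.998
```

Run:
```python
from h import *
ex,ey=frame();g=BM-109*ex-3*ey
plan([*g,106],down(YAW+np.pi/2));T=tpose();np.save('T2.npy',T);snap('wrist','w2.png')
```

```text
at [481.7 171.6 177.3] shift [  3.8  -4.6 -71.3] turn [0. 0. 0.] rows 2
[[35.6, -1.6, -2.5, 0.001, 0.0, 0.0], [35.6, -1.6, -2.5, 0.001, 0.0, 0.0]]
```

View pics/w2.png

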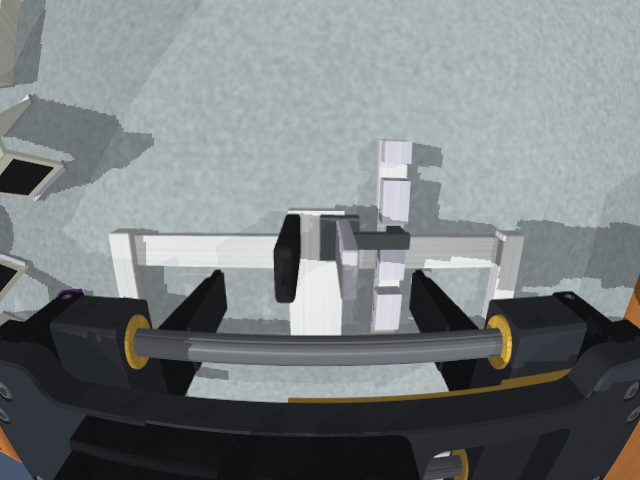

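Emit:
{"method": "step_arm", "body": {
  "rows": [
    [30, -2, -2.5, 0, 0, 0],
    [30, -2, -2, 0, 0, 0],
    [8, 0, 0, 0, 0, 0],
    [0, 0, 0, 0, 0, 0]
  ]
}}

```text
t: 2.88
eef_pos: [488.4, 170.1, 113.4]
tcp_rot: [-1.423, 1.562, 0.29]
ft_force: [-0.2, 0.7, -0.6]
opening: 1.001
```

Run:
```python
from h import *
ex,ey=frame();g=BM-109*ex-3*ey
plan([*g,106],down(YAW+np.pi/2));s=env.state();d=s['eef_pos'][:2]-BM;print(d@ex,d@ey,s['ft_force'])
```

```text
at [488.4 170.1 113.4] shift [-2.8 -3.  -7.4] turn [0. 0. 0.] rows 1
[[7.4, 3.3, -2.5, 0.004, 0.001, 0.009]]
-105.77198230148574 -0.4483043689726086 [-0.2  0.7 -0.6]
```

Emit:
{"method": "step_arm", "body": {
  "rows": [
    [7, 3, -2.5, 0, 0, 0.009],
    [0, 0, 0, 0, 0, 0]
  ]
}}

```text
t: 3.12
eef_pos: [486.2, 167.4, 107.9]
tcp_rot: [-0.918, 1.568, 0.796]
ft_force: [-0.0, 0.1, -0.6]
opening: 1.001
```

Run:
```python
from h import *
ex,ey=frame();g=BM-109*ex-3*ey
plan([*g,106],down(YAW+np.pi/2));s=env.state();d=s['eef_pos'][:2]-BM;print(d@ex,d@ey,s['ft_force'])
```

```text
at [486.2 167.4 107.9] shift [-0.7 -0.3 -1.9] turn [0. 0. 0.] rows 1
[[1.9, 0.7, -0.2, 0.004, 0.002, 0.002]]
-108.31431522436095 -2.8049786916652213 [-0.   0.1 -0.6]
```

Close: first to 44, then squeeze.

Emit:
{"method": "step_arm", "body": {
  "grip": 46,
  "rows": [
    [2, 0, 0, 0, 0, 0],
    [0, 0, 0, 0, 0, 0],
    [0, 0, 0, 0, 0, 0],
    [0, 0, 0, 0, 0, 0]
  ]
}}

```text
t: 3.62
eef_pos: [486.6, 167.4, 106.6]
tcp_rot: [-1.128, 1.567, 0.585]
ft_force: [0.1, 0.2, -0.6]
opening: 0.635
```

Emit:
{"method": "step_arm", "body": {
  "grip": 34,
  "rows": [
    [0, 0, 0, 0, 0, 0],
    [0, 0, 0, 0, 0, 0],
    [0, 0, 0, 0, 0, 0],
    [0, 0, 0, 0, 0, 0],
    [0, 0, 0, 0, 0, 0]
  ]
}}

```text
t: 4.25
eef_pos: [486.7, 166.9, 106.9]
tcp_rot: [-1.12, 1.567, 0.591]
ft_force: [-0.1, -0.7, -1.2]
opening: 0.425
```

Run:
```python
from h import *
s=env.state();ex,ey=frame();d=s['eef_pos'][:2]-BM;print(d@ex,d@ey,s['ft_force'],s['opening']*95.1)
snap('wrist','w3.png')
```

```text
-107.93559960931132 -3.338332366033273 [-0.1 -0.7 -1.2] 40.432149478692516
```

View pics/w3.png

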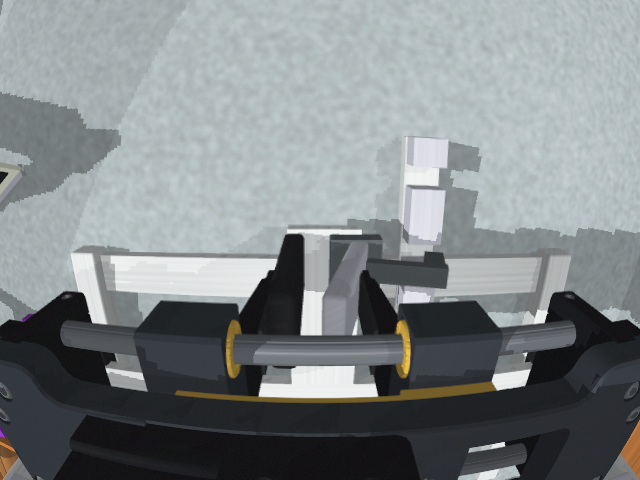

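Emit:
{"method": "step_arm", "body": {
  "grip": 32,
  "rows": [
    [0, 0, 0, 0, 0, 0],
    [0, 0, 0, 0, 0, 0],
    [0, 0, 0, 0, 0, 0],
    [0, 0, 0, 0, 0, 0]
  ]
}}

```text
t: 4.8
eef_pos: [486.6, 166.9, 106.9]
tcp_rot: [-1.144, 1.567, 0.567]
ft_force: [-0.1, -1.8, 0.9]
opening: 0.425
```

Run:
```python
from h import *
s=env.state();ex,ey=frame();d=s['eef_pos'][:2]-BM;print(d@ex,d@ey,s['ft_force'],s['opening']*95.1)
snap('wrist','w4.png');T=tpose();print('tool y,z in track',ex@T[:2,1],ex@T[:2,2])
```

```text
-107.97588579569722 -3.3202539451077624 [-0.1 -1.8  0.9] 40.39405078578842
tool y,z in track -0.999992076367631 -0.002259618479500279
```

View pics/w4.png

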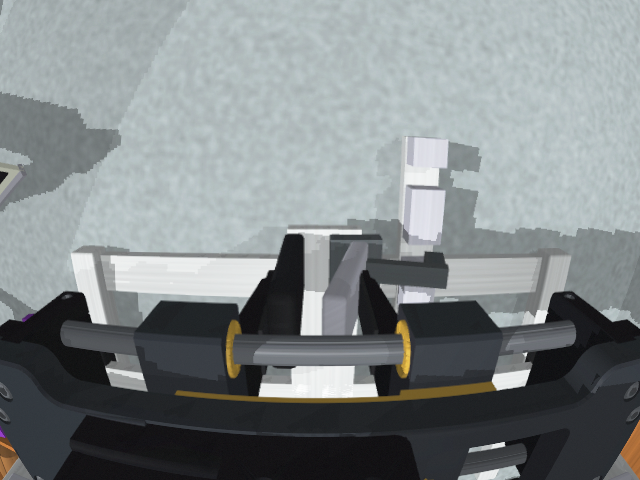

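Emit:
{"method": "step_arm", "body": {
  "rows": [
    [0, 7, 0, 0, 0, 0],
    [0, 7, 0, 0, 0, 0],
    [0, 7, 0, 0, 0, 0],
    [0, 7, 0, 0, 0, 0],
    [0, 7, 0, 0, 0, 0]
  ]
}}

```text
t: 5.48
eef_pos: [450.1, 161.9, 106.9]
tcp_rot: [-1.212, 1.566, 0.5]
ft_force: [2.1, 0.3, -0.5]
opening: 0.419
```

Run:
```python
from h import *
s=env.state();ex,ey=frame();d=s['eef_pos'][:2]-BM;print(d@ex,d@ey,s['ft_force'],s['opening']*95.1)
snap('wrist','w5.png')
```

```text
-144.8636525255734 -3.215153552619098 [ 2.1  0.3 -0.5] 39.81302981218101
```

View pics/w5.png

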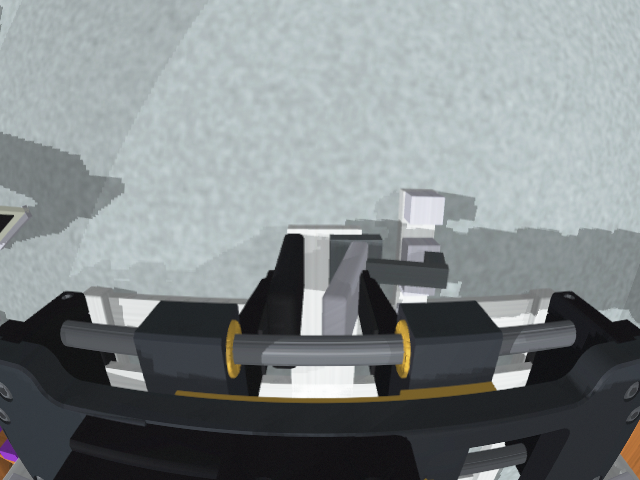

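Emit:
{"method": "step_arm", "body": {
  "rows": [
    [0, 6, 0, 0, 0, 0],
    [0, 5.5, 0, 0, 0, 0],
    [0, 0, 0, 0, 0, 0]
  ]
}}

```text
t: 5.9
eef_pos: [436.5, 160.1, 106.9]
tcp_rot: [-1.056, 1.567, 0.656]
ft_force: [-2.0, -1.1, 1.2]
opening: 0.425
```

Run:
```python
from h import *
s=env.state();ex,ey=frame();d=s['eef_pos'][:2]-BM;print(d@ex,d@ey,s['ft_force'],s['opening']*95.1)
```

```text
-158.51992350935708 -3.1596604195163223 [-2.  -1.1  1.2] 40.39929262253594
```

Emit:
{"method": "step_arm", "body": {
  "grip": 70,
  "rows": [
    [0, 0, 0, 0, 0, 0],
    [0, 0, 0, 0, 0, 0],
    [0, 0, 0, 0, 0, 0],
    [0, 0, 0, 0, 0, 0]
  ]
}}

```text
t: 6.4
eef_pos: [436.2, 161.3, 106.7]
tcp_rot: [-0.715, 1.567, 0.998]
ft_force: [-0.0, -0.0, -0.0]
opening: 0.727
```

Run:
```python
from h import *
im=snap('wrist','w6.png')
s=env.state();ex,ey=frame();d=s['eef_pos'][:2]-BM;print(d@ex,d@ey,s['ft_force'],s['opening']*95.1)
snap('scene','s6.png');
```

```text
-158.65006375454934 -1.9319873758439075 [ 0.9  0.9 -0.4] 69.26443449126167
```

View pics/w6.png

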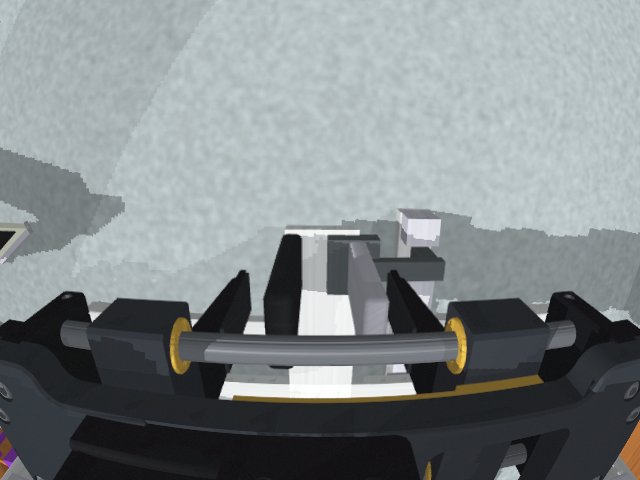

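View pics/s6.png

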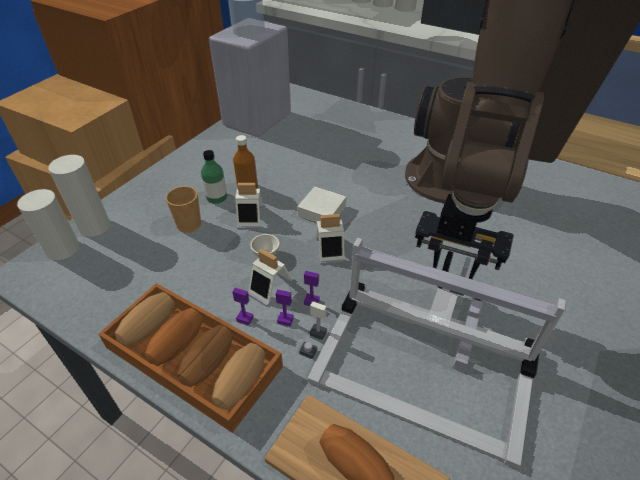

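Emit:
{"method": "step_arm", "body": {
  "grip": 95,
  "rows": [
    [-10, 0, 0, 0, 0, 0],
    [-50, 0, 0, 0, 0, 0],
    [-60, 0, 0, 0, 0, 0],
    [-50, 0, 0, 0, 0, 0],
    [-10, -5, 0, 0, 0, 0],
    [0, 0, 0, 0, 0, 0]
  ]
}}

```text
t: 7.25
eef_pos: [440.3, 160.7, 294.8]
tcp_rot: [-0.853, 1.567, 0.859]
ft_force: [0.1, 1.9, 0.2]
opening: 1.001
```

Run:
```python
from h import *
T=tpose();np.save('T7.npy',T);im=snap('wrist','w7.png');print(T[:3,3])
cv2.imwrite('pics/w7a.png',cv2.resize(im[165:245,290:410,::-1],None,fx=6,fy=6,interpolation=3))
```

```text
[440.3 160.7 294.8]
```

View pics/w7.png

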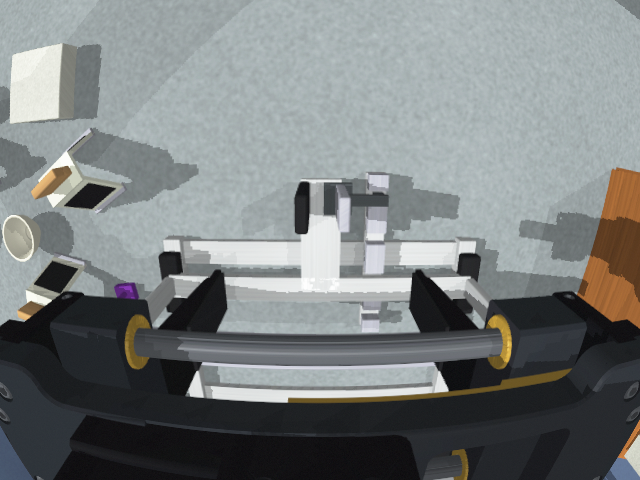

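View pics/w7a.png

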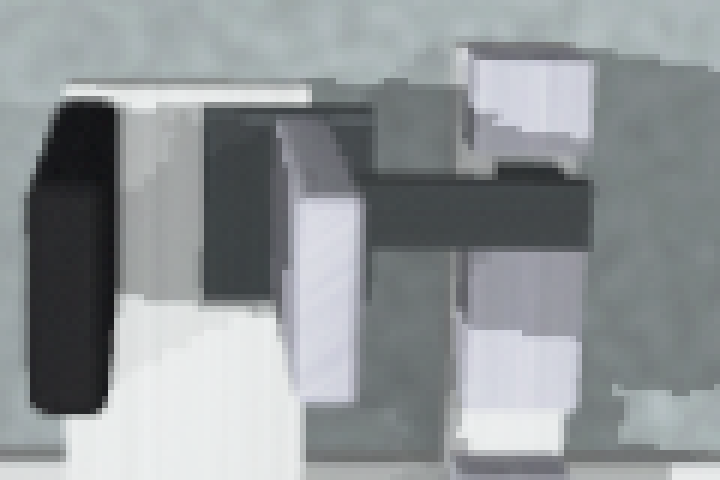

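Run:
```python
from h import *
T=np.load('T7.npy');ex,ey=frame()
def w(x,y,z):
    p=onz(ray('wrist',(290+x/6,165+y/6),T),z)[:2];d=p-BM;return p,np.array([d@ex,d@ey])
for k,a in dict(pO=(28,285,126),pI=(113,285,126),pN=(70,182,126),pF=(70,413,126),lI=(297,290,125),lO=(362,290,125),lN=(330,196,125),lF=(325,403,125)).items():print(k,*w(*a))
```

```text
pO [435.8 141.5] [-161.9  -21.5]
pI [434.1 153.6] [-161.8   -9.2]
pN [420.  145.5] [-177.   -15.3]
pF [454.  149.9] [-142.6  -15.6]
lI [431.3 180.1] [-160.9   17.4]
lO [430.  189.5] [-160.9   26.9]
lN [417.  182.7] [-174.8   21.9]
lF [447.6 186.8] [-143.9   21.8]
```

Run:
```python
from h import *
snap('side','d7.png');snap('scene','s7.png')
for k,a,b in (('amber',(241,139),(334,372)),('green',(209,154.5),(391.5,378))):print(k,*tri(ray('scene',a),ray('side',b)))
for f in('s7','d7'):
    d=cv2.imread(f'pics/{f}.png')
    c=d[140:340,160:360] if f[0]=='s' else d[215:445,220:480]
    cv2.imwrite(f'pics/{f}b.png',cv2.resize(c,None,fx=3 if f[0]=='s' else 2.6,fy=3 if f[0]=='s' else 2.6,interpolation=3))
```

```text
amber [ 354.3 -470.7  163.8] [np.float64(0.05964204479926699), np.float64(0.05964204479926158)]
green [ 433.5 -520.1  142.5] [np.float64(1.6529107572560953), np.float64(1.6529107572561266)]
```

View pics/d7.png

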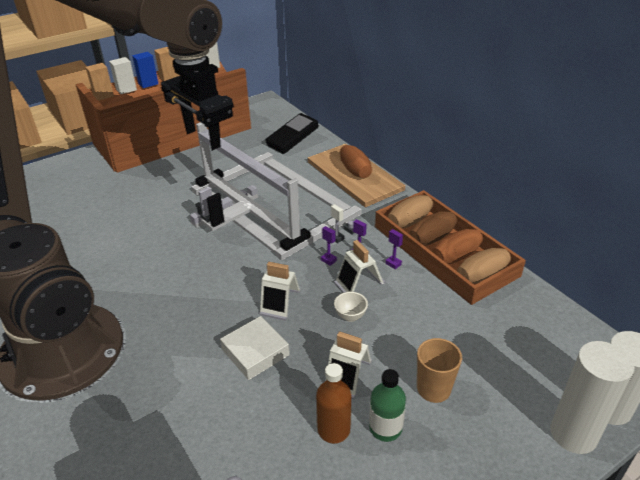

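View pics/s7.png

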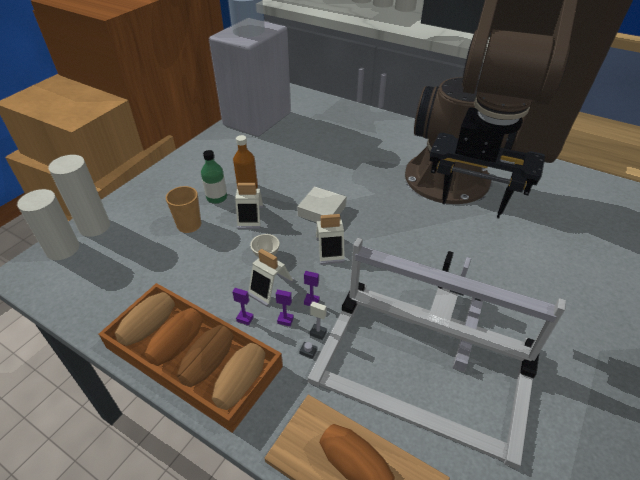

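Run:
```python
from h import *
plan([570,-250,340],down(np.pi/2),maxmm=55)
```

```text
at [439.8 160.7 293.2] shift [ 130.2 -410.7   46.8] turn [ 0.1  0.  -0. ] rows 8
[[-6.0, -8.9, -53.1, 0.018, 0.0, -0.0], [-6.0, -9.8, -52.9, 0.018, 0.0, -0.0], [-5.9, -10.8, -52.8, 0.018, 0.0, -0.0], [-5.9, -11.7, -52.6, 0.018, 0.0, -0.0], [-5.9, -12.6, -52.3, 0.018, 0.0, -0.0], [-5.9, -13.5, -52.1, 0.018, 0.0, -0.0], [-5.9, -14.5, -51.9, 0.018, 0.0, -0.0], [-5.9, -15.4, -51.6, 0.018, 0.0, -0.0]]
```

Emit:
{"method": "step_arm", "body": {
  "rows": [
    [-6, -9, -53, 0.018, 0, 0],
    [-6, -10, -53, 0.018, 0, 0],
    [-6, -11, -53, 0.018, 0, 0],
    [-6, -12, -53, 0.018, 0, 0],
    [-6, -13, -52, 0.018, 0, 0],
    [-6, -14, -52, 0.018, 0, 0],
    [-6, -15, -40, 0.018, 0, 0],
    [0, 0, 0, 0, 0, 0]
  ]
}}

```text
t: 8.4
eef_pos: [556.4, -197.6, 321.3]
tcp_rot: [1.219, 1.548, 2.803]
ft_force: [0.1, 0.5, -0.2]
opening: 0.995
```

Run:
```python
from h import *
T=tpose();np.save('T8.npy',T);im=snap('wrist','w8.png');print(T)
snap('scene','s8.png');snap('side','d8.png')
s=cv2.imread('pics/s8.png');d=cv2.imread('pics/d8.png')
cv2.imwrite('pics/s8a.png',cv2.resize(s[220:400,310:580],None,fx=2.9,fy=2.9,interpolation=3))
cv2.imwrite('pics/d8a.png',cv2.resize(d[100:270,170:330],None,fx=3.5,fy=3.5,interpolation=3))
```

```text
[[  -0.    -1.    -0.   556.4]
 [   0.    -0.     1.  -197.6]
 [  -1.     0.     0.   321.3]
 [   0.     0.     0.     1. ]]
```

View pics/w8.png

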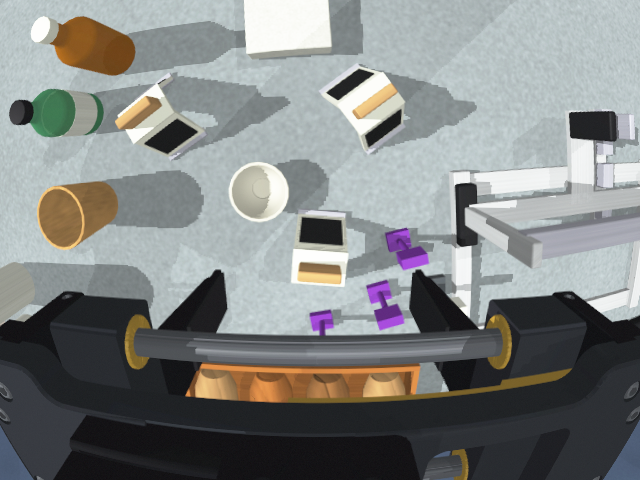

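View pics/s8a.png

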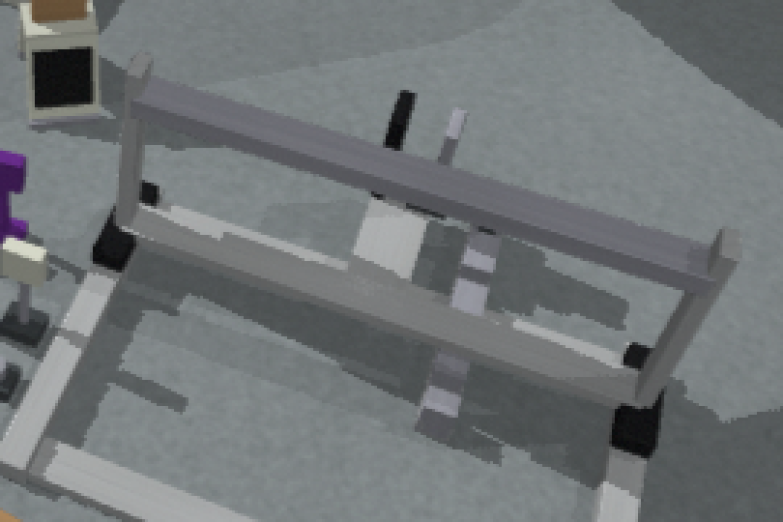

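View pics/d8a.png

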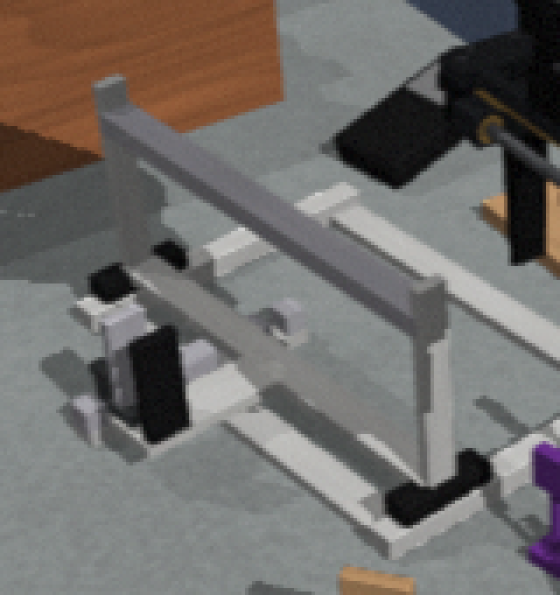

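Run:
```python
from h import *
S=lambda x,y:(310+x/2.9,220+y/2.9)
D=lambda x,y:(170+x/3.5,100+y/3.5)
a,_=tri(ray('scene',S(141,60)),ray('side',D(428,288)));b,_=tri(ray('scene',S(727,236)),ray('side',D(109,85)))
print(a,b,(a+b)/2,np.linalg.norm(b-a),math.atan2(-(b-a)[0],(b-a)[1]))
ex,ey=frame();d=((a+b)/2)[:2]-BM;print('track',d@ex,d@ey)
w=cv2.imread('pics/w8.png')
out=[cv2.resize(w[y:y+65,x:x+95],None,fx=6,fy=6,interpolation=3) for x,y in((105,85),(330,70),(275,235))]
for i,o in enumerate(out):cv2.imwrite(f'pics/w8_{i}.png',o)
h=cv2.cvtColor(w,cv2.COLOR_BGR2HSV)
m=((h[...,0]>8)&(h[...,0]<22)&(h[...,1]>70)&(h[...,2]>120)).astype(np.uint8)
q,l,st,c=cv2.connectedComponentsWithStats(m)
print([(st[i].tolist(),c[i].round(1).tolist()) for i in range(1,q) if 60<st[i,4]<1500])
```

```text
[566.1  -5.7 197.6] [515.9 360.4 198.8] [541.  177.4 198.2] 369.56539863170553 0.13611163319426672
track -52.65314015570801 -0.476817660925081
[([353, 83, 45, 36, 575], [374.6, 101.0]), ([115, 96, 47, 33, 775], [137.8, 112.7]), ([298, 263, 43, 21, 762], [319.1, 273.0]), ([125, 316, 25, 53, 584], [134.3, 342.5]), ([490, 316, 22, 53, 330], [502.5, 341.4]), ([463, 451, 5, 29, 75], [465.4, 466.9])]
```

View pics/w8_0.png

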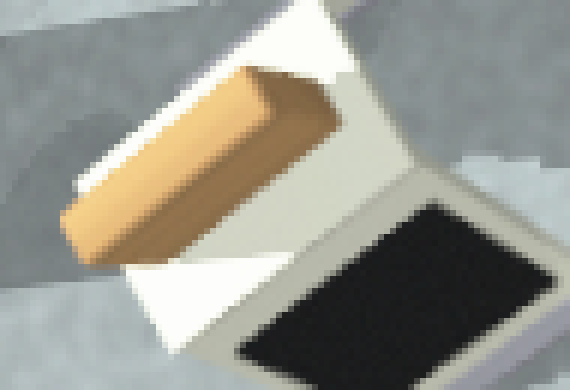

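View pics/w8_1.png

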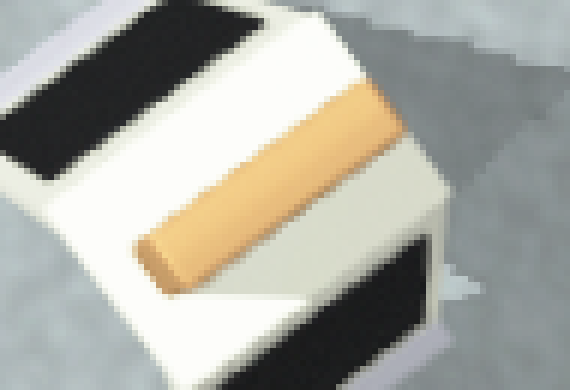

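View pics/w8_2.png

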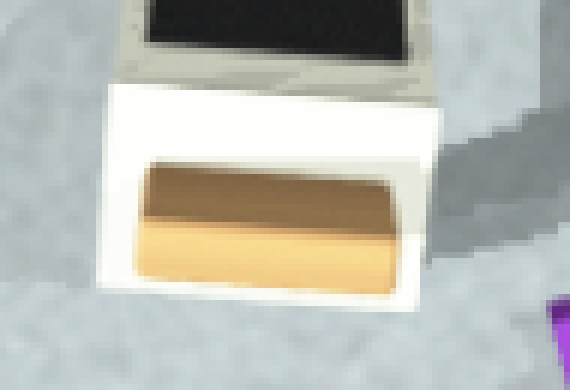

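```bash
cat > fins.py <<'E'
from h import *
def fin(T,o,pts,sc=6,z=111):
    P=np.array([onz(ray('wrist',(o[0]+x/sc,o[1]+y/sc),T),z)[:2] for x,y in pts])
    c=P.mean(0)
    e=[P[(i+1)%4]-P[i] for i in range(4)];L=[np.linalg.norm(v) for v in e]
    ax=(e[0]/1-e[2]) if L[0]>L[1] else (e[1]-e[3])
    a=math.atan2(ax[1],ax[0])%math.pi
    return c,a,L
E
python3 - <<'E'
from fins import *
T=np.load('T8.npy')
for n,o,p in(('far',(105,85),[(62,218),(245,68),(270,108),(90,265)]),('near',(330,70),[(140,240),(370,80),(405,130),(180,292)]),('mid',(275,235),[(143,218),(395,238),(395,295),(135,275)])):
    c,a,L=fin(T,o,p);print(n,c,'long axis',a,np.degrees(a),np.array(L))
# ramekin, cup, purple
for k,p,z in(('ramekin rim',(259,191),40),('cup rim',(62,217),100),('purp1',(399,239),95),('purp2',(379,292),95),('purp3',(321,318),95)):print(k,onz(ray('wrist',p,T),z))
E
```

```text
far [ 448.4 -385.8] long axis 2.1399712633893437 122.61132167148806 [43.5  8.8 43.5 10.5]
near [ 443.4 -140.8] long axis 2.229356879636749 127.73274023164038 [46.1  9.8 45.8 10.4]
mid [ 622.1 -192.1] long axis 1.494958639268201 85.65482057668842 [43.3 10.6 45.1 10.6]
ramekin rim [ 543.  -262.9   40. ]
cup rim [ 560. -501.  100.]
purp1 [ 584.2 -108.1   95. ]
purp2 [ 645.2 -125.9   95. ]
purp3 [ 677.4 -189.5   95. ]
```

Run:
```python
from h import *
s=env.state();print(s['joints'].round(3))
Z=math.radians(37.7)
plan([443.4,-140.8,200],down(Z),maxmm=50,maxr=.15)
plan([443.4,-140.8,200],down(Z+math.pi),maxmm=50,maxr=.15)
```

```text
[-0.4  0.4  1.5 -0.   1.3 -2. ]
at [ 555.7 -194.5  322.1] shift [-112.3   53.7 -122.1] turn [ 0.9 -0.  -0. ] rows 7
[[17.8, 15.5, 7.8, 0.133, -0.0, -0.003], [17.8, 16.5, 5.7, 0.133, -0.0, -0.003], [17.7, 17.2, 3.4, 0.133, -0.0, -0.003], [17.7, 17.5, 1.1, 0.133, -0.0, -0.003], [17.6, 17.6, -1.2, 0.133, -0.0, -0.003], [17.6, 17.3, -3.6, 0.133, -0.0, -0.003], [17.5, 16.7, -5.8, 0.133, -0.0, -0.003]]
at [ 555.7 -194.5  322.1] shift [-112.3   53.7 -122.1] turn [-2.2  0.  -0. ] rows 15
[[8.3, 7.2, 3.6, -0.147, 0.002, -0.0], [8.3, 6.6, 4.7, -0.147, 0.002, -0.0], [8.3, 5.9, 5.6, -0.147, 0.002, -0.0], [8.3, 5.0, 6.4, -0.147, 0.002, -0.0], [8.3, 4.0, 7.1, -0.147, 0.002, -0.0], [8.3, 2.9, 7.6, -0.147, 0.002, -0.0], [8.3, 1.7, 8.0, -0.147, 0.002, -0.0], [8.2, 0.6, 8.2, -0.147, 0.002, -0.0]]
[[8.2, -0.7, 8.2, -0.147, 0.002, -0.0], [8.2, -1.9, 8.0, -0.147, 0.002, -0.0], [8.2, -3.0, 7.7, -0.147, 0.002, -0.0], [8.2, -4.1, 7.2, -0.147, 0.002, -0.0], [8.2, -5.1, 6.5, -0.147, 0.002, -0.0], [8.2, -6.0, 5.7, -0.147, 0.002, -0.0], [8.1, -6.8, 4.8, -0.147, 0.002, -0.0]]
```

Emit:
{"method": "step_arm", "body": {
  "grip": 45,
  "rows": [
    [18, 15.5, 8, 0.133, 0, -0.003],
    [18, 16.5, 6, 0.133, 0, -0.003],
    [18, 17, 3.5, 0.133, 0, -0.003],
    [18, 17.5, 1, 0.133, 0, -0.003],
    [18, 17.5, -1, 0.133, 0, -0.003],
    [18, 17.5, -3.5, 0.133, 0, -0.003],
    [18, 17, -6, 0.133, 0, -0.003],
    [0, 0, 0, 0, 0, 0]
  ]
}}

```text
t: 9.55
eef_pos: [436.6, -127.0, 193.8]
tcp_rot: [2.438, 1.566, 3.079]
ft_force: [0.1, -0.7, 0.9]
opening: 0.475
```

Run:
```python
from h import *
plan([443.4,-140.8,150],down(math.radians(37.7)),maxmm=50)
```

```text
at [ 436.6 -127.   193.8] shift [  6.8 -13.8 -43.8] turn [-0. -0. -0.] rows 1
[[43.8, -15.2, -2.7, -0.017, -0.004, -0.003]]
```

Emit:
{"method": "step_arm", "body": {
  "rows": [
    [10, -14, -2.5, -0.017, -0.004, -0.003],
    [12, 0, 0, 0, 0, 0],
    [0, 0, 0, 0, 0, 0]
  ]
}}

```text
t: 9.93
eef_pos: [444.7, -139.0, 172.8]
tcp_rot: [-0.905, 1.568, -0.238]
ft_force: [-0.5, -0.6, 0.8]
opening: 0.475
```

Run:
```python
from h import *
plan([443.4,-140.8,106],down(math.radians(37.7)),maxmm=50)
snap('wrist','w9.png');T=tpose()
for s in(-23,23):
  a=math.radians(127.7);print(proj('wrist',[443.4+s*math.cos(a),-140.8+s*math.sin(a),111],T))
```

```text
at [ 444.7 -139.   172.8] shift [ -1.3  -1.8 -66.8] turn [0. 0. 0.] rows 2
[[33.4, -0.2, -1.1, 0.005, 0.001, 0.001], [33.4, -0.3, -1.1, 0.005, 0.001, 0.001]]
[312.5 301.5]
[312.8 229.9]
```

View pics/w9.png

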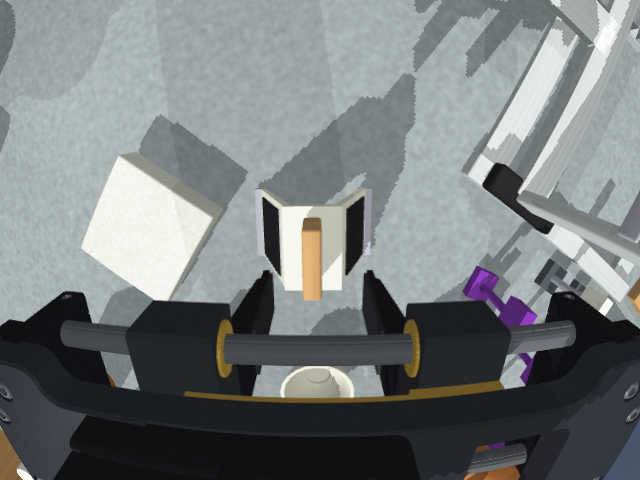

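Emit:
{"method": "step_arm", "body": {
  "rows": [
    [30, 0, -1.5, 0.005, 0, 0],
    [25, 0, -0.5, 0, 0, 0],
    [8, 0, 0, 0, 0, 0],
    [0, 0, 0, 0, 0, 0]
  ]
}}

```text
t: 10.48
eef_pos: [445.0, -140.2, 111.0]
tcp_rot: [-1.023, 1.563, -0.358]
ft_force: [0.7, -0.4, -0.7]
opening: 0.47
```

Run:
```python
from h import *
plan([443.4,-140.8,106],down(math.radians(37.7)),maxmm=50)
```

```text
at [ 445.  -140.2  111. ] shift [-1.6 -0.6 -5. ] turn [0. 0. 0.] rows 1
[[5.0, 0.5, -1.7, 0.007, 0.004, 0.006]]
```

Emit:
{"method": "step_arm", "body": {
  "rows": [
    [5, 0.5, -1.7, 0.005, 0.004, 0.006],
    [0, 0, 0, 0, 0, 0]
  ]
}}

```text
t: 10.72
eef_pos: [443.9, -141.0, 107.0]
tcp_rot: [-1.283, 1.569, -0.623]
ft_force: [-0.1, 0.9, 0.4]
opening: 0.475
```

Emit:
{"method": "step_arm", "body": {
  "grip": 5,
  "rows": [
    [0, 0, 0, 0, 0, 0],
    [0, 0, 0, 0, 0, 0],
    [0, 0, 0, 0, 0, 0],
    [0, 0, 0, 0, 0, 0],
    [0, 0, 0, 0, 0, 0]
  ]
}}

```text
t: 11.35
eef_pos: [444.1, -141.1, 107.8]
tcp_rot: [-1.228, 1.568, -0.567]
ft_force: [-0.6, 0.3, -0.7]
opening: 0.123
```

Run:
```python
from h import *
ex,ey=frame();B=np.array([541.8,177.7]);np.save('B.npy',B)
p=B+80*ey;print(p)
T=tpose();s=dict(eef_pos=T[:3,3]+[0,0,225],tcp_rot=env.state()['tcp_rot'])
plan([*p,340],down(YAW),maxmm=45,s=s)
```

```text
[530.8 256.9]
at [ 444.1 -141.1  332.8] shift [ 86.7 398.1   7.2] turn [0.5 0.  0. ] rows 10
[[-0.8, 26.1, 31.3, 0.052, 0.0, 0.0], [-0.8, 27.7, 29.9, 0.052, 0.0, 0.0], [-0.8, 29.2, 28.4, 0.052, 0.0, 0.0], [-0.8, 30.7, 26.8, 0.052, 0.0, 0.0], [-0.8, 32.0, 25.2, 0.052, 0.0, 0.0], [-0.8, 33.3, 23.5, 0.052, 0.0, 0.0], [-0.7, 34.5, 21.7, 0.052, 0.0, 0.0], [-0.7, 35.6, 19.9, 0.052, 0.0, 0.0]]
[[-0.7, 36.6, 18.0, 0.052, 0.0, 0.0], [-0.7, 37.4, 16.1, 0.052, 0.0, 0.0]]
```

Emit:
{"method": "step_arm", "body": {
  "rows": [
    [-15, 0, 0, 0, 0, 0],
    [-40, 0, 0, 0, 0, 0],
    [-50, 0, 0, 0, 0, 0],
    [-50, 0, 0, 0, 0, 0],
    [-45, 0, 0, 0, 0, 0],
    [-25, 0, 0, 0, 0, 0],
    [0, 0, 0, 0, 0, 0]
  ]
}}

```text
t: 12.22
eef_pos: [442.8, -140.4, 338.9]
tcp_rot: [-2.484, 1.571, -1.824]
ft_force: [-0.4, 0.1, -1.5]
opening: 0.127
```

Emit:
{"method": "step_arm", "body": {
  "rows": [
    [-1, 26, 31, 0.052, 0, 0],
    [-1, 28, 30, 0.052, 0, 0],
    [-1, 29, 28, 0.052, 0, 0],
    [-1, 31, 27, 0.052, 0, 0],
    [-1, 32, 25, 0.052, 0, 0],
    [-1, 33, 23, 0.052, 0, 0],
    [-1, 34, 22, 0.052, 0, 0],
    [0, 25, 10, 0.04, 0, 0]
  ]
}}

```text
t: 13.22
eef_pos: [506.3, 171.9, 331.9]
tcp_rot: [2.905, 1.553, -3.139]
ft_force: [0.0, -0.7, -1.8]
opening: 0.129
```

Run:
```python
from h import *
ex,ey=frame();B=np.load('B.npy')
p=B+80*ey;print(env.state()['opening'])
plan([*p,340],down(YAW),maxmm=45)
```

```text
0.12914643282595398
at [506.3 171.9 331.9] shift [24.5 85.   8.1] turn [ 0.1 -0.  -0. ] rows 2
[[-4.3, 38.4, 21.9, 0.05, -0.009, -0.002], [-4.2, 39.5, 20.0, 0.05, -0.009, -0.002]]
```

Emit:
{"method": "step_arm", "body": {
  "rows": [
    [-6, 36, 21, 0.05, -0.009, -0.002],
    [-4, 32, 16, 0.05, -0.009, -0.002],
    [0, 0, 0, 0, 0, 0]
  ]
}}

```text
t: 13.6
eef_pos: [527.5, 250.0, 335.0]
tcp_rot: [-2.849, 1.563, -2.712]
ft_force: [-0.6, 0.5, -1.8]
opening: 0.124
```

Run:
```python
from h import *
ex,ey=frame();B=np.load('B.npy')
p=B+80*ey
plan([*p,340],down(YAW),maxmm=45)
```

```text
at [527.5 250.  335. ] shift [3.3 6.9 5. ] turn [-0. -0.  0.] rows 1
[[-5.0, 6.4, 4.2, -0.001, -0.007, 0.002]]
```

Emit:
{"method": "step_arm", "body": {
  "rows": [
    [0, 6, 4, 0, -0.007, 0.002],
    [25, 0, 0, 0, 0, 0],
    [0, 0, 0, 0, 0, 0]
  ]
}}

```text
t: 13.98
eef_pos: [530.2, 255.2, 306.8]
tcp_rot: [-2.862, 1.567, -2.724]
ft_force: [1.0, -0.3, -0.2]
opening: 0.126
```

Run:
```python
from h import *
ex,ey=frame();B=np.load('B.npy')
p=B+80*ey
plan([*p,290],down(YAW),maxmm=45)
T=tpose();np.save('T10.npy',T)
snap('wrist','w10.png')
im=snap('scene','s10.png');cv2.imwrite('pics/s10a.png',cv2.resize(im[130:340,340:600,::-1],None,fx=2.8,fy=2.8,interpolation=3))
im=snap('side','d10.png');cv2.imwrite('pics/d10a.png',cv2.resize(im[20:240,160:340,::-1],None,fx=2.7,fy=2.7,interpolation=3))
```

```text
at [530.2 255.2 306.8] shift [  0.6   1.7 -16.8] turn [-0. -0.  0.] rows 1
[[16.8, 1.7, 0.9, -0.001, -0.003, 0.001]]
```

View pics/s10a.png

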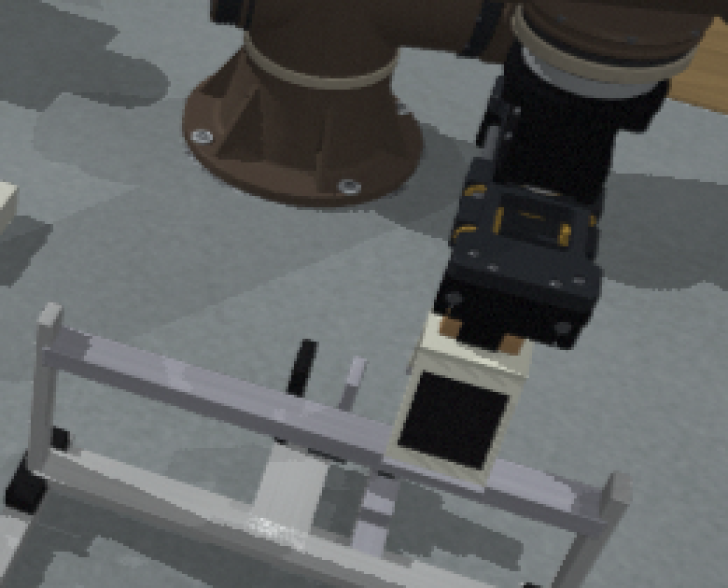

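View pics/d10a.png

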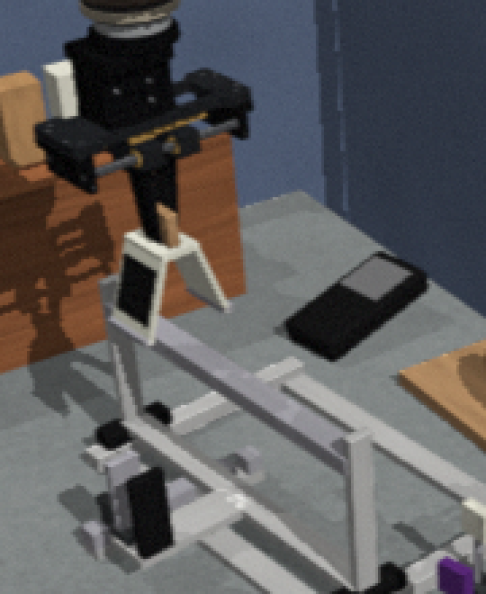

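View pics/w10.png

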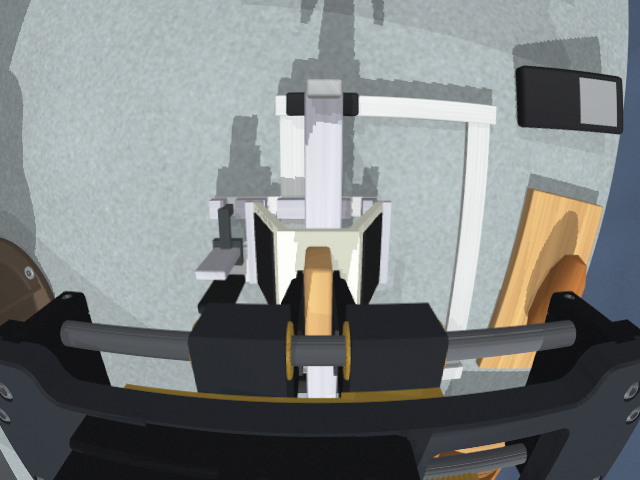

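Run:
```python
from h import *
im=cv2.imread('pics/w10.png');cv2.imwrite('pics/w10a.png',cv2.resize(im[70:250,240:400],None,fx=3.3,fy=3.3,interpolation=3))
```

```text
(no output)
```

View pics/w10a.png

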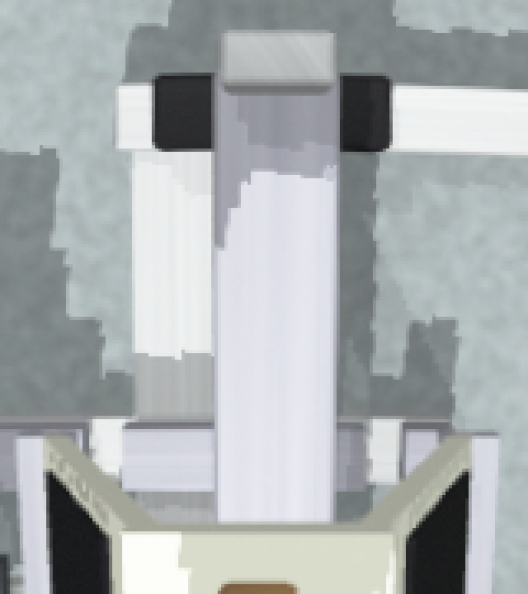

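Run:
```python
from h import *
T=np.load('T10.npy');ex,ey=frame();B=np.load('B.npy');o=T[:2,3];print('tcp rel',(o-B)@ex,(o-B)@ey)
C=[]
for r in(150,300,500):
    l,rr=216+2*(r-100)/400,338-5*(r-100)/400
    P=[onz(ray('wrist',(240+x/3.3,70+r/3.3),T),179)[:2] for x in(l,rr)];c=(P[0]+P[1])/2;C.append(c)
    print([((p-B)@ex).round(1) for p in P],((c-B)@ex).round(1),((c-B)@ey).round(1))
e=C[0]-C[-1];print('yaw',math.atan2(-e[0],e[1]),YAW, 'toolz',math.atan2(T[1,2],T[0,2]))
# sign: fin center row ~ 
for x,y in((223+37,590),):print(((onz(ray('wrist',(240+x/3.3,70+y/3.3),T),T[2,3]+3)[:2]-B)@ex))
# sign bottom outer edges
for x,y in((18,440),(498,440)):
    print((onz(ray('wrist',(240+x/3.3,70+y/3.3),T),T[2,3]-107.8)[:2]-B)@ex)
```

```text
tcp rel -0.7980916090577942 78.35140020846757
[np.float64(-9.6), np.float64(16.8)] 3.6 169.0
[np.float64(-9.7), np.float64(16.6)] 3.4 135.6
[np.float64(-9.9), np.float64(16.5)] 3.3 89.8
yaw 0.13470627717905992 0.1385274854913902 toolz 0.1373775612094972
-0.21932033608366464
-51.638941682072094
50.31675967115068
```

Run:
```python
from h import *
ex,ey=frame();B=np.load('B.npy')+3.2*ex;np.save('B.npy',B);print(B,(B-BM)@ex)
plan([*(B+80*ey),260],down(YAW),maxmm=45)
```

```text
[545.  178.1] -48.63039455311696
at [531.1 255.7 309.5] shift [  2.8   1.7 -49.5] turn [-0.  0.  0.] rows 2
[[24.7, 0.7, 1.5, -0.001, 0.001, 0.0], [24.7, 0.7, 1.5, -0.001, 0.001, 0.0]]
```

Emit:
{"method": "step_arm", "body": {
  "rows": [
    [10, 0.8, 4, 0, 0, 0],
    [20, 0, 0, 0, 0, 0],
    [12, 0, 0, 0, 0, 0],
    [0, 0, 0, 0, 0, 0]
  ]
}}

```text
t: 14.62
eef_pos: [536.3, 256.9, 267.3]
tcp_rot: [0.143, 1.566, 0.28]
ft_force: [0.6, -1.0, -1.6]
opening: 0.124
```

Run:
```python
from h import *
ex,ey=frame();B=np.load('B.npy')
plan([*(B+80*ey),213],down(YAW),maxmm=45)
im=snap('wrist','w11.png');cv2.imwrite('pics/w11a.png',cv2.resize(im[70:250,240:400,::-1],None,fx=3.3,fy=3.3,interpolation=3))
```

```text
at [536.3 256.9 267.3] shift [ -2.4   0.5 -54.3] turn [-0.  0. -0.] rows 2
[[27.1, 0.4, -1.3, -0.001, 0.002, -0.0], [27.1, 0.4, -1.2, -0.001, 0.002, -0.0]]
```

View pics/w11a.png

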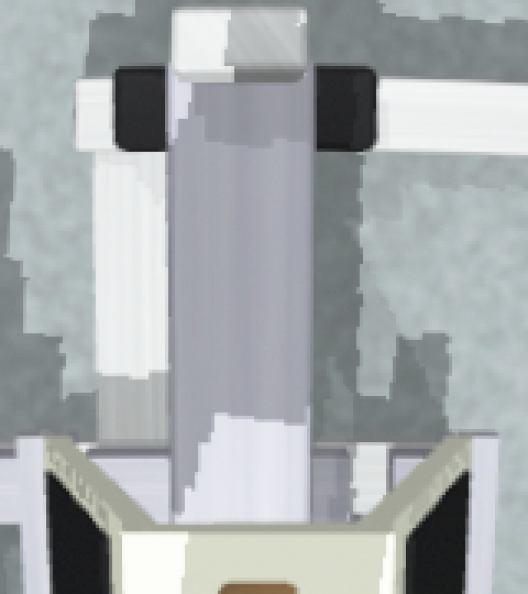

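Emit:
{"method": "step_arm", "body": {
  "rows": [
    [8, 0.4, -2.8, 0, 0, 0],
    [10, 0, 0, 0, 0, 0],
    [10, 0, 0, 0, 0, 0],
    [0, 0, 0, 0, 0, 0]
  ]
}}

```text
t: 15.18
eef_pos: [533.8, 257.2, 238.8]
tcp_rot: [0.162, 1.564, 0.299]
ft_force: [0.5, -0.3, -1.2]
opening: 0.124
```

Run:
```python
from h import *
ex,ey=frame();B=np.load('B.npy')
plan([*(B+80*ey),213],down(YAW),maxmm=45)
im=snap('wrist','w12.png');cv2.imwrite('pics/w12a.png',cv2.resize(im[70:250,240:400,::-1],None,fx=3.3,fy=3.3,interpolation=3))
```

```text
at [533.8 257.2 238.8] shift [  0.1   0.2 -25.8] turn [-0.  0. -0.] rows 1
[[25.8, 0.2, -0.0, -0.002, 0.007, -0.001]]
```

View pics/w12a.png

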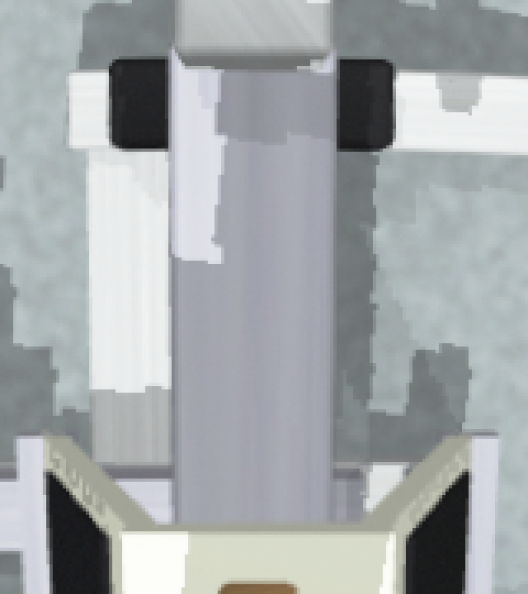

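Emit:
{"method": "step_arm", "body": {
  "rows": [
    [10, 0, -0.6, 0, 0.005, 0],
    [8, 0, 0, 0, 0, 0],
    [4, 0, 0, 0, 0, 0],
    [0, 0, 0, 0, 0, 0]
  ]
}}

```text
t: 15.72
eef_pos: [533.6, 257.3, 215.9]
tcp_rot: [0.515, 1.568, 0.652]
ft_force: [-0.3, 0.3, -1.2]
opening: 0.128
```

Run:
```python
from h import *
ex,ey=frame();B=np.load('B.npy')
plan([*(B+80*ey),213],down(YAW),maxmm=45);print(env.state()['ft_force'])
```

```text
at [533.6 257.3 215.9] shift [ 0.3  0.1 -2.9] turn [-0.  0. -0.] rows 1
[[2.9, 0.1, 0.3, -0.002, 0.002, -0.001]]
[-0.3  0.3 -1.2]
```

Emit:
{"method": "step_arm", "body": {
  "rows": [
    [2.5, 0, 0, 0, 0, 0],
    [1, 0, 0, 0, 0, 0],
    [0, 0, 0, 0, 0, 0]
  ]
}}

```text
t: 16.1
eef_pos: [533.8, 257.3, 212.6]
tcp_rot: [0.443, 1.567, 0.58]
ft_force: [0.3, 0.5, -2.4]
opening: 0.127
```

Emit:
{"method": "step_arm", "body": {
  "rows": [
    [1.5, 0, 0, 0, 0, 0],
    [0, 0, 0, 0, 0, 0]
  ]
}}

```text
t: 16.35
eef_pos: [534.5, 257.5, 212.9]
tcp_rot: [0.286, 1.564, 0.423]
ft_force: [0.2, -0.3, -2.7]
opening: 0.123
```

Emit:
{"method": "step_arm", "body": {
  "grip": 40,
  "rows": [
    [0, 0, 0, 0, 0, 0],
    [0, 0, 0, 0, 0, 0],
    [0, 0, 0, 0, 0, 0]
  ]
}}

```text
t: 16.73
eef_pos: [534.6, 257.6, 212.8]
tcp_rot: [0.295, 1.564, 0.432]
ft_force: [-0.0, 0.2, -0.4]
opening: 0.379
```

Run:
```python
from h import *
im=snap('side','d13.png');cv2.imwrite('pics/d13a.png',cv2.resize(im[20:240,160:340,::-1],None,fx=2.7,fy=2.7,interpolation=3))
snap('wrist','w13.png')
```

```text
(no output)
```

View pics/d13a.png

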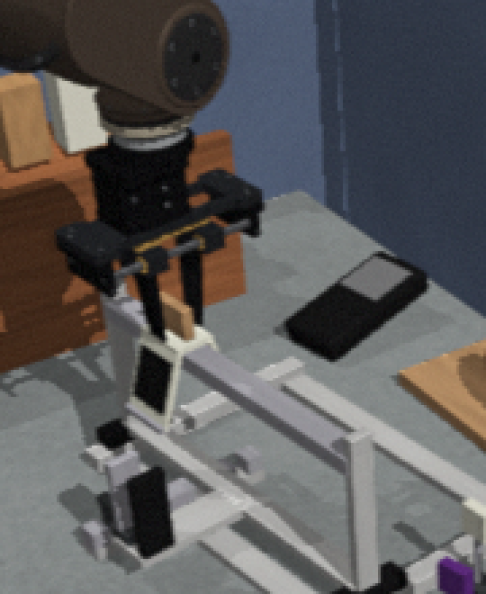

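View pics/w13.png

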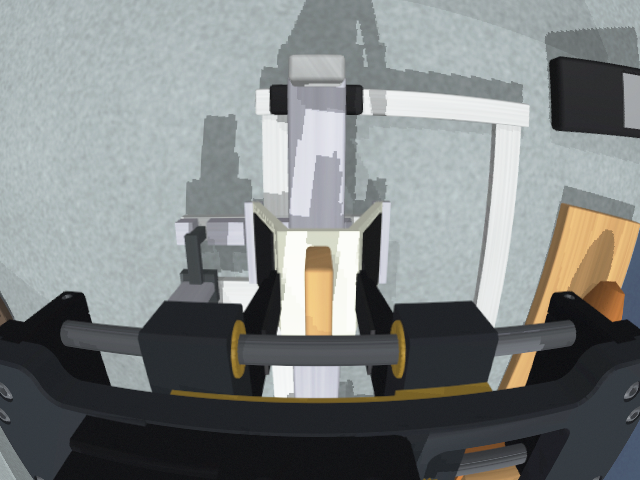

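Run:
```python
from h import *
s=env.state();s=dict(eef_pos=s['eef_pos']+[0,0,120],tcp_rot=s['tcp_rot'])
plan([622,-192,260],down(math.radians(-4.3)),maxmm=55,s=s)
```

```text
at [534.5 257.6 332.8] shift [  87.5 -449.6  -72.8] turn [ 0.2  0.  -0. ] rows 9
[[8.0, -50.8, 2.8, 0.024, 0.001, -0.0], [8.0, -50.7, 4.0, 0.024, 0.001, -0.0], [8.0, -50.6, 5.2, 0.024, 0.001, -0.0], [8.0, -50.5, 6.4, 0.024, 0.001, -0.0], [8.1, -50.3, 7.5, 0.024, 0.001, -0.0], [8.1, -50.1, 8.7, 0.024, 0.001, -0.0], [8.1, -49.9, 9.9, 0.024, 0.001, -0.0], [8.1, -49.7, 11.1, 0.024, 0.001, -0.0]]
[[8.1, -49.4, 12.3, 0.024, 0.001, -0.0]]
```

Emit:
{"method": "step_arm", "body": {
  "rows": [
    [-10, 0, 0, 0, 0, 0],
    [-40, 0, 0, 0, 0, 0],
    [-40, 0, 0, 0, 0, 0],
    [-20, 0, 0, 0, 0, 0],
    [0, -51, 3, 0.024, 0, 0],
    [0, -51, 4, 0.024, 0, 0],
    [0, -51, 5, 0.024, 0, 0],
    [0, -51, 6, 0.024, 0, 0]
  ]
}}

```text
t: 17.82
eef_pos: [572.8, 53.7, 331.7]
tcp_rot: [0.281, 1.559, 0.326]
ft_force: [-0.1, 1.0, -0.6]
opening: 0.427
```

Emit:
{"method": "step_arm", "body": {
  "rows": [
    [8, -50, 8, 0.024, 0, 0],
    [15, -50, 9, 0.024, 0, 0],
    [15, -50, 10, 0.024, 0, 0],
    [15, -50, 11, 0.024, 0, 0],
    [15, -30, 5, 0.024, 0, 0],
    [0, 0, 0, 0, 0, 0]
  ]
}}

```text
t: 18.58
eef_pos: [617.4, -187.3, 266.1]
tcp_rot: [0.251, 1.554, 0.167]
ft_force: [-0.4, 0.3, -0.1]
opening: 0.419
```

Run:
```python
from h import *
plan([622,-192,200],down(math.radians(-4.3)))
T=tpose();np.save('T14.npy',T);im=snap('wrist','w14.png')
for s in(-23,23):
  a=math.radians(85.7);print(proj('wrist',[622.1+s*math.cos(a),-192.1+s*math.sin(a),111],T))
```

```text
at [ 617.4 -187.3  266.1] shift [  4.6  -4.7 -66.1] turn [-0.  0. -0.] rows 2
[[33.1, -2.3, 2.0, -0.004, 0.008, -0.002], [33.1, -2.2, 2.2, -0.004, 0.008, -0.002]]
[321.2 258.5]
[320.8 205.8]
```

View pics/w14.png

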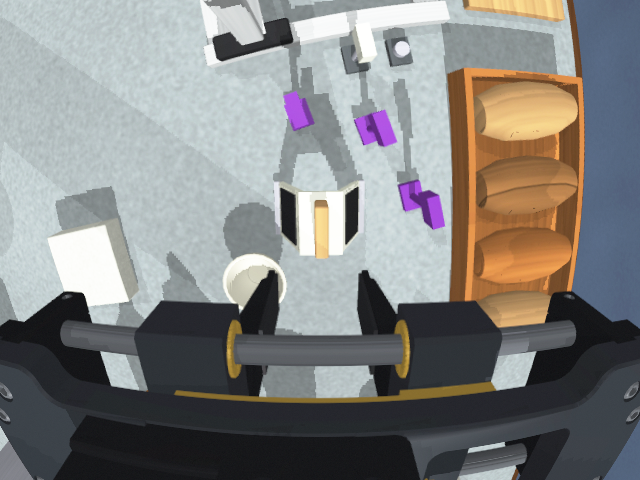

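Emit:
{"method": "step_arm", "body": {
  "grip": 36,
  "rows": [
    [30, -4.7, 4.2, -0.008, 0.015, -0.004],
    [35, 0, 0, 0, 0, 0],
    [20, 0, 0, 0, 0, 0],
    [0, 0, 0, 0, 0, 0]
  ]
}}

```text
t: 19.12
eef_pos: [623.6, -187.0, 185.3]
tcp_rot: [-0.208, 1.563, -0.277]
ft_force: [-0.1, 0.2, 0.9]
opening: 0.379
```

Run:
```python
from h import *
plan([622.2,-192,106],down(math.radians(-4.3)))
T=tpose();print(onz(ray('wrist',(431,210),np.load('T14.npy')),85))
```

```text
at [ 623.6 -187.   185.3] shift [ -1.4  -5.  -79.3] turn [0. 0. 0.] rows 2
[[39.7, -2.5, -0.8, 0.003, 0.004, 0.001], [39.7, -2.5, -0.7, 0.003, 0.004, 0.001]]
[ 726.  -186.7   85. ]
```

Emit:
{"method": "step_arm", "body": {
  "rows": [
    [30, -5, -1.4, 0.003, 0.005, 0],
    [30, 0, 0, 0, 0, 0],
    [15, 0, 0, 0, 0, 0],
    [0, 0, 0, 0, 0, 0]
  ]
}}

```text
t: 19.62
eef_pos: [625.4, -190.1, 115.8]
tcp_rot: [-0.36, 1.558, -0.428]
ft_force: [1.3, -0.5, 0.2]
opening: 0.379
```

Run:
```python
from h import *
plan([622.2,-192,106],down(math.radians(-4.3)))
snap('wrist','w15.png')
```

```text
at [ 625.4 -190.1  115.8] shift [-3.2 -1.9 -9.8] turn [0. 0. 0.] rows 1
[[9.8, -2.0, -3.2, 0.007, 0.012, 0.004]]
```

View pics/w15.png

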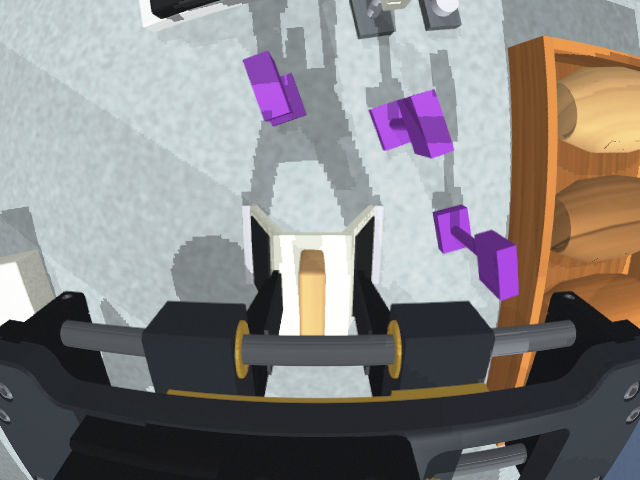

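Emit:
{"method": "step_arm", "body": {
  "rows": [
    [7, -2, -3.2, 0.006, 0.012, 0.004],
    [2.5, 0, 0, 0, 0, 0],
    [0, 0, 0, 0, 0, 0]
  ]
}}

```text
t: 20.05
eef_pos: [623.1, -192.4, 109.0]
tcp_rot: [-0.433, 1.567, -0.507]
ft_force: [-0.9, -0.5, 0.6]
opening: 0.377
```

Emit:
{"method": "step_arm", "body": {
  "grip": 5,
  "rows": [
    [0, 0, 0, 0, 0, 0],
    [0, 0, 0, 0, 0, 0],
    [0, 0, 0, 0, 0, 0],
    [0, 0, 0, 0, 0, 0]
  ]
}}

```text
t: 20.55
eef_pos: [623.2, -192.5, 109.3]
tcp_rot: [-0.426, 1.567, -0.5]
ft_force: [0.2, 0.1, -1.5]
opening: 0.122
```

Run:
```python
from h import *
s=env.state();print(s['eef_pos'],s['opening']*95)
B=np.array([545.3,178.2]);np.save('B.npy',B);ex,ey=frame()
s=dict(eef_pos=s['eef_pos']+[0,0,230],tcp_rot=s['tcp_rot'])
plan([*B,340],down(YAW),maxmm=50,s=s)
```

```text
[ 623.2 -192.5  109.3] 11.569668378407522
at [ 623.2 -192.5  339.3] shift [-77.9 370.7   0.7] turn [-0.2  0.   0. ] rows 8
[[-0.2, 45.5, -13.2, -0.027, 0.0, 0.0], [-0.2, 45.8, -11.9, -0.027, 0.0, 0.0], [-0.2, 46.1, -10.7, -0.027, 0.0, 0.0], [-0.2, 46.4, -9.5, -0.027, 0.0, 0.0], [-0.1, 46.6, -8.2, -0.027, 0.0, 0.0], [-0.1, 46.8, -7.0, -0.027, 0.0, 0.0], [-0.1, 47.0, -5.8, -0.027, 0.0, 0.0], [-0.1, 47.1, -4.5, -0.027, 0.0, 0.0]]
```

Emit:
{"method": "step_arm", "body": {
  "rows": [
    [-15, 0, 0, 0, 0, 0],
    [-40, 0, 0, 0, 0, 0],
    [-50, 0, 0, 0, 0, 0],
    [-50, 0, 0, 0, 0, 0],
    [-45, 0, 0, 0, 0, 0],
    [-25, 0, 0, 0, 0, 0],
    [0, 0, 0, 0, 0, 0]
  ]
}}

```text
t: 21.42
eef_pos: [621.4, -191.6, 347.0]
tcp_rot: [-0.378, 1.565, -0.453]
ft_force: [0.0, 0.2, -2.5]
opening: 0.125
```

Emit:
{"method": "step_arm", "body": {
  "rows": [
    [-1, 45, -13, -0.027, 0, 0],
    [-1, 46, -12, -0.027, 0, 0],
    [-1, 46, -11, -0.027, 0, 0],
    [-1, 46, -9, -0.027, 0, 0],
    [-1, 46, -8, -0.027, 0, 0],
    [-1, 46, -7, -0.027, 0, 0],
    [-1, 30, -4, -0.027, 0, 0],
    [0, 0, 0, 0, 0, 0]
  ]
}}

```text
t: 22.42
eef_pos: [550.3, 122.5, 344.1]
tcp_rot: [-3.104, 1.563, -2.985]
ft_force: [1.2, -0.5, -2.6]
opening: 0.121
```

Run:
```python
from h import *
B=np.load('B.npy')
plan([*B,330],down(YAW),maxmm=50);print(env.state()['opening'])
```

```text
at [550.3 122.5 344.1] shift [ -5.   55.7 -14.1] turn [-0. -0.  0.] rows 2
[[7.0, 28.0, 0.9, -0.01, -0.004, 0.0], [7.0, 27.9, 1.1, -0.01, -0.004, 0.0]]
0.12107524683791665
```

Emit:
{"method": "step_arm", "body": {
  "rows": [
    [0, 26, 1, -0.01, -0.004, 0],
    [0, 26, 1, -0.01, -0.004, 0],
    [10, 0, 0, 0, 0, 0],
    [25, 0, 0, 0, 0, 0],
    [0, 0, 0, 0, 0, 0]
  ]
}}

```text
t: 23.05
eef_pos: [545.5, 170.9, 303.7]
tcp_rot: [-2.815, 1.564, -2.679]
ft_force: [0.1, -0.3, -1.5]
opening: 0.128
```

Run:
```python
from h import *
B=np.load('B.npy')
plan([*B,270],down(YAW),maxmm=50)
im=snap('wrist','w16.png')
```

```text
at [545.5 170.9 303.7] shift [ -0.2   7.3 -33.7] turn [-0. -0.  0.] rows 1
[[33.7, 7.3, 1.0, -0.003, -0.006, 0.002]]
```

View pics/w16.png

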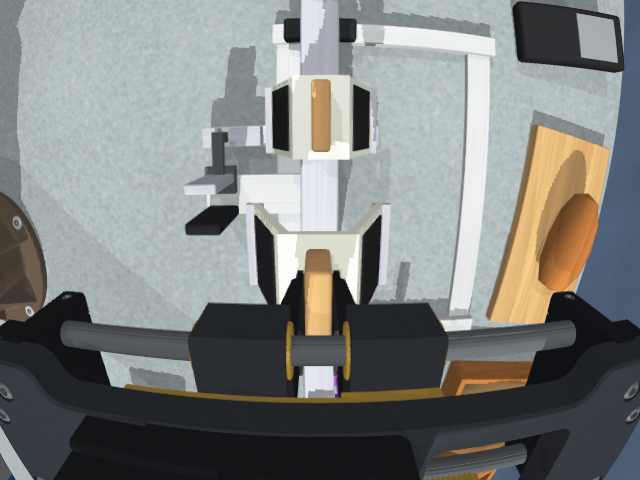

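Emit:
{"method": "step_arm", "body": {
  "rows": [
    [5, 7.5, 1.3, 0, -0.006, 0],
    [20, 0, 0, 0, 0, 0],
    [20, 0, 0, 0, 0, 0],
    [10, 0, 0, 0, 0, 0],
    [0, 0, 0, 0, 0, 0]
  ]
}}

```text
t: 23.72
eef_pos: [548.2, 178.6, 251.0]
tcp_rot: [-0.208, 1.563, -0.075]
ft_force: [0.6, -1.1, -1.3]
opening: 0.125
```

Run:
```python
from h import *
B=np.load('B.npy')
plan([*B,214],down(YAW),maxmm=50)
im=snap('wrist','w17.png');cv2.imwrite('pics/w17a.png',cv2.resize(im[70:250,240:400,::-1],None,fx=3.3,fy=3.3,interpolation=3))
```

```text
at [548.2 178.6 251. ] shift [ -2.9  -0.4 -37. ] turn [-0.  0.  0.] rows 1
[[37.0, 0.0, -3.2, -0.005, 0.008, 0.002]]
```

View pics/w17a.png

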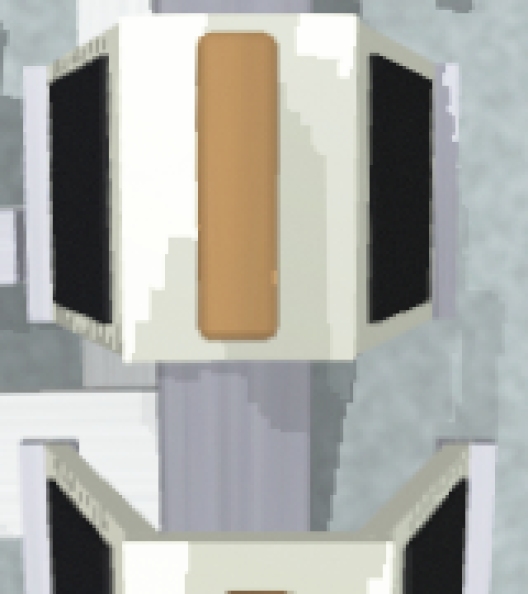

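Emit:
{"method": "step_arm", "body": {
  "rows": [
    [8, 0, -3.4, 0, 0.006, 0],
    [8, 0, 0, 0, 0, 0],
    [6, 0, 0, 0, 0, 0],
    [0, 0, 0, 0, 0, 0]
  ]
}}

```text
t: 24.28
eef_pos: [545.2, 178.2, 229.2]
tcp_rot: [-0.339, 1.566, -0.206]
ft_force: [0.5, -0.5, -1.2]
opening: 0.122
```

Run:
```python
from h import *
B=np.load('B.npy')
plan([*B,214],down(YAW),maxmm=50)
im=snap('wrist','w18.png');cv2.imwrite('pics/w18a.png',cv2.resize(im[70:250,240:400,::-1],None,fx=3.3,fy=3.3,interpolation=3))
```

```text
at [545.2 178.2 229.2] shift [  0.1  -0.  -15.2] turn [-0.  0.  0.] rows 1
[[15.2, -0.0, -0.0, -0.005, 0.004, 0.002]]
```

View pics/w18a.png

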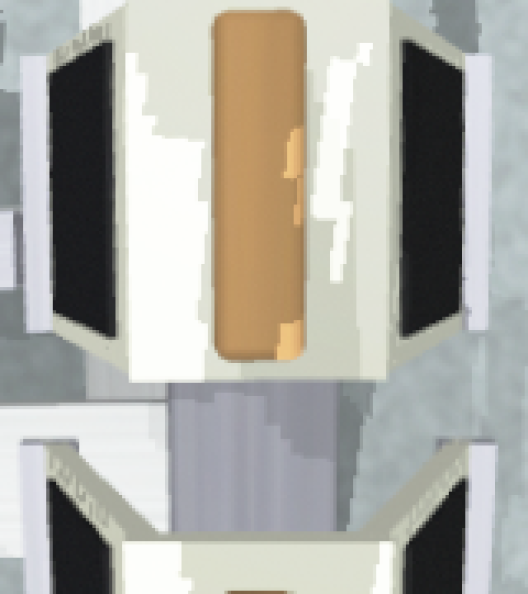

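Well aligned (bar centre 254, sign 257). Lower and release.

Emit:
{"method": "step_arm", "body": {
  "rows": [
    [7, 0, -0.2, 0, 0.003, 0],
    [6, 0, 0, 0, 0, 0],
    [3, 0, 0, 0, 0, 0],
    [1, 0, 0, 0, 0, 0],
    [0, 0, 0, 0, 0, 0]
  ]
}}

```text
t: 24.95
eef_pos: [546.9, 178.5, 214.6]
tcp_rot: [-0.155, 1.563, -0.021]
ft_force: [-0.1, 0.3, -1.3]
opening: 0.126
```

Run:
```python
from h import *
s=env.state();print(s['eef_pos'],s['ft_force'],s['opening'])
```

```text
[546.9 178.5 214.6] [-0.1  0.3 -1.3] 0.1255581522282102
```

Emit:
{"method": "step_arm", "body": {
  "rows": [
    [2, 0, -1, 0, 0, 0],
    [0, 0, 0, 0, 0, 0]
  ]
}}

```text
t: 25.2
eef_pos: [547.2, 178.5, 214.7]
tcp_rot: [-0.084, 1.558, 0.049]
ft_force: [-0.0, -0.3, -2.2]
opening: 0.126
```

Emit:
{"method": "step_arm", "body": {
  "grip": 40,
  "rows": [
    [0, 0, 0, 0, 0, 0],
    [0, 0, 0, 0, 0, 0],
    [0, 0, 0, 0, 0, 0]
  ]
}}

```text
t: 25.58
eef_pos: [546.9, 178.5, 214.0]
tcp_rot: [-0.096, 1.559, 0.038]
ft_force: [-1.3, 0.3, 0.0]
opening: 0.381
```

Run:
```python
from h import *
snap('wrist','w19.png')
s=env.state();s=dict(eef_pos=s['eef_pos']+[0,0,120],tcp_rot=s['tcp_rot'])
plan([448,-386,270],down(math.radians(32.6)),maxmm=55,s=s)
plan([448,-386,270],down(math.radians(32.6-180)),maxmm=55,s=s)
```

```text
at [546.9 178.5 334. ] shift [ -98.9 -564.5  -64. ] turn [-0.4  0.   0. ] rows 11
[[5.7, -49.7, -15.8, -0.04, 0.001, 0.0], [5.7, -49.0, -17.7, -0.04, 0.001, 0.0], [5.7, -48.3, -19.7, -0.04, 0.001, 0.0], [5.7, -47.4, -21.6, -0.04, 0.001, 0.0], [5.7, -46.6, -23.4, -0.04, 0.001, 0.0], [5.7, -45.6, -25.2, -0.04, 0.001, 0.0], [5.7, -44.6, -27.0, -0.04, 0.001, 0.0], [5.7, -43.5, -28.8, -0.04, 0.001, 0.0]]
[[5.8, -42.3, -30.4, -0.04, 0.001, 0.0], [5.8, -41.0, -32.1, -0.04, 0.001, 0.0], [5.8, -39.7, -33.7, -0.04, 0.001, 0.0]]
at [546.9 178.5 334. ] shift [ -98.9 -564.5  -64. ] turn [ 2.7  0.  -0. ] rows 19
[[3.3, -28.8, -9.1, 0.142, 0.0, -0.001], [3.3, -29.8, -5.0, 0.142, 0.0, -0.001], [3.3, -30.2, -0.7, 0.142, 0.0, -0.001], [3.4, -29.9, 3.6, 0.142, 0.0, -0.001], [3.4, -29.1, 7.8, 0.142, 0.0, -0.001], [3.4, -27.7, 11.9, 0.142, 0.0, -0.001], [3.4, -25.8, 15.7, 0.142, 0.0, -0.001], [3.4, -23.3, 19.2, 0.142, 0.0, -0.001]]
[[3.5, -20.3, 22.3, 0.142, 0.0, -0.001], [3.5, -16.9, 24.9, 0.142, 0.0, -0.001], [3.5, -13.2, 27.1, 0.142, 0.0, -0.001], [3.5, -9.2, 28.7, 0.142, 0.0, -0.001], [3.5, -5.1, 29.7, 0.142, 0.0, -0.001], [3.5, -0.8, 30.1, 0.142, 0.0, -0.001], [3.5, 3.5, 29.9, 0.142, 0.0, -0.001], [3.4, 7.7, 29.2, 0.142, 0.0, -0.001]]
[[3.4, 11.8, 27.8, 0.142, 0.0, -0.001], [3.4, 15.6, 25.8, 0.142, 0.0, -0.001], [3.4, 19.1, 23.3, 0.142, 0.0, -0.001]]
```

View pics/w19.png

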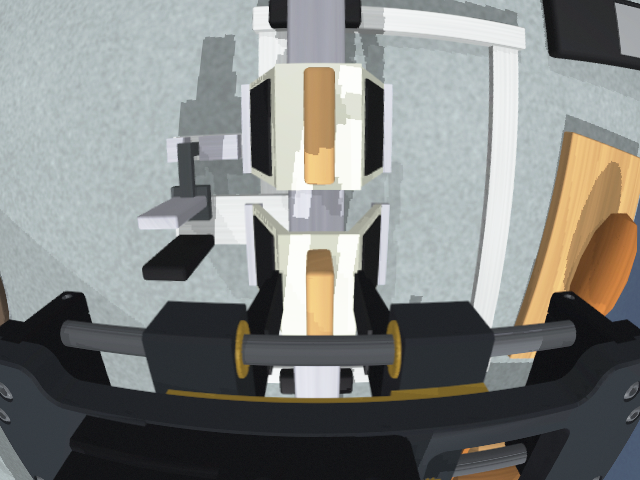

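Emit:
{"method": "step_arm", "body": {
  "rows": [
    [-10, 0, 0, 0, 0, 0],
    [-40, 0, 0, 0, 0, 0],
    [-40, 0, 0, 0, 0, 0],
    [-20, 0, 0, 0, 0, 0],
    [0, -50, -16, -0.04, 0, 0],
    [0, -49, -18, -0.04, 0, 0],
    [0, -48, -20, -0.04, 0, 0],
    [0, -47, -22, -0.04, 0, 0]
  ]
}}

```text
t: 26.62
eef_pos: [508.0, -29.5, 331.8]
tcp_rot: [-0.281, 1.555, 0.023]
ft_force: [0.6, -0.1, 0.5]
opening: 0.421
```

Emit:
{"method": "step_arm", "body": {
  "rows": [
    [4, -47, -23, -0.04, 0, 0],
    [8, -46, -25, -0.04, 0, 0],
    [10, -45, -27, -0.04, 0, 0],
    [10, -43, -29, -0.04, 0, 0],
    [10, -42, -30, -0.04, 0, 0],
    [10, -30, -20, -0.04, 0, 0],
    [0, 0, 0, 0, 0, 0]
  ]
}}

```text
t: 27.5
eef_pos: [462.6, -335.6, 283.2]
tcp_rot: [-0.675, 1.548, -0.126]
ft_force: [-0.3, -0.0, 0.6]
opening: 0.422
```

Run:
```python
from h import *
plan([448.4,-385.8,200],down(math.radians(32.6)))
T=tpose();np.save('T20.npy',T);im=snap('wrist','w20.png')
for s in(-23,23):
  a=math.radians(122.6);print(proj('wrist',[448.4+s*math.cos(a),-385.8+s*math.sin(a),111],T))
```

```text
at [ 462.6 -335.6  283.2] shift [-14.2 -50.2 -83.2] turn [-0.  0.  0.] rows 2
[[41.5, -17.1, -19.9, -0.01, 0.009, 0.007], [41.6, -17.2, -19.7, -0.01, 0.009, 0.007]]
[273.2 280. ]
[270.1 232.7]
```

View pics/w20.png

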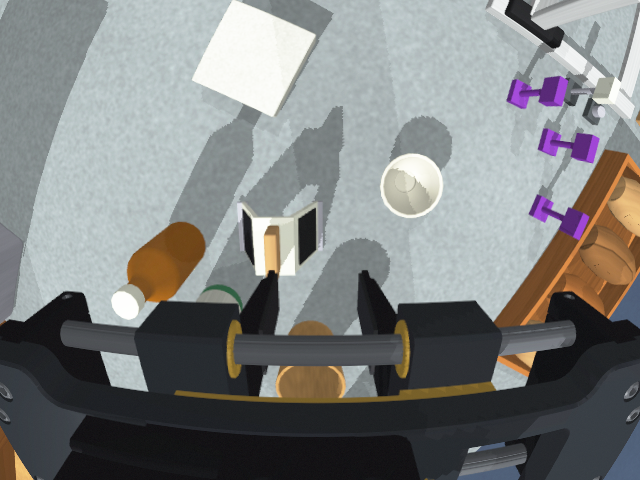

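Emit:
{"method": "step_arm", "body": {
  "grip": 36,
  "rows": [
    [10, -17, -20, -0.01, 0.009, 0.007],
    [20, -17, -19, -0.01, 0.009, 0.007],
    [35, 0, 0, 0, 0, 0],
    [10, 0, 0, 0, 0, 0],
    [0, 0, 0, 0, 0, 0]
  ]
}}

```text
t: 28.18
eef_pos: [450.4, -381.0, 212.2]
tcp_rot: [-1.376, 1.565, -0.804]
ft_force: [-0.8, 0.7, -0.4]
opening: 0.38
```

Run:
```python
from h import *
plan([448.4,-385.8,108],down(math.radians(32.6)))
T=tpose();im=snap('wrist','w21.png')
for s in(-23,23):
  a=math.radians(122.6);print(proj('wrist',[448.4+s*math.cos(a),-385.8+s*math.sin(a),111],T))
```

```text
at [ 450.4 -381.   212.2] shift [  -2.    -4.8 -104.2] turn [0. 0. 0.] rows 3
[[34.7, -0.8, -1.5, 0.001, 0.0, 0.002], [34.7, -0.9, -1.4, 0.001, 0.0, 0.002], [34.7, -0.9, -1.4, 0.001, 0.0, 0.002]]
[310.8 280.1]
[310.5 217.9]
```

View pics/w21.png

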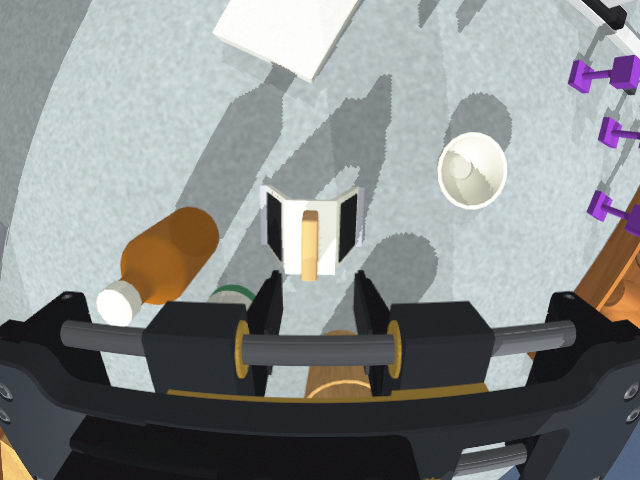

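Emit:
{"method": "step_arm", "body": {
  "rows": [
    [25, -2.6, -4.3, 0, 0, 0.004],
    [35, 0, 0, 0, 0, 0],
    [30, 0, 0, 0, 0, 0],
    [5, 0, 0, 0, 0, 0],
    [0, 0, 0, 0, 0, 0]
  ]
}}

```text
t: 28.85
eef_pos: [452.3, -386.8, 123.6]
tcp_rot: [-1.324, 1.556, -0.749]
ft_force: [0.3, 0.4, 0.3]
opening: 0.374
```

Run:
```python
from h import *
plan([448.4,-385.8,108],down(math.radians(32.6)))
print(env.state()['ft_force'])
```

```text
at [ 452.3 -386.8  123.6] shift [ -3.9   1.  -15.6] turn [0. 0. 0.] rows 1
[[15.6, 3.2, -2.8, 0.006, 0.004, 0.014]]
[0.3 0.4 0.3]
```

Emit:
{"method": "step_arm", "body": {
  "rows": [
    [6, 3, -2.8, 0.005, 0.004, 0.014],
    [6, 0, 0, 0, 0, 0],
    [3, 0, 0, 0, 0, 0],
    [0, 0, 0, 0, 0, 0]
  ]
}}

```text
t: 29.35
eef_pos: [448.9, -386.5, 110.5]
tcp_rot: [-1.538, 1.567, -0.968]
ft_force: [-0.2, -0.3, 0.8]
opening: 0.377
```

Run:
```python
from h import *
plan([448.4,-385.8,108],down(math.radians(32.6)))
```

```text
at [ 448.9 -386.5  110.5] shift [-0.5  0.7 -2.5] turn [0. 0. 0.] rows 1
[[2.5, 0.9, -0.1, 0.001, 0.0, 0.003]]
```

Emit:
{"method": "step_arm", "body": {
  "grip": 5,
  "rows": [
    [2, 0.5, 0, 0, 0, 0],
    [0, 0, 0, 0, 0, 0],
    [0, 0, 0, 0, 0, 0],
    [0, 0, 0, 0, 0, 0],
    [0, 0, 0, 0, 0, 0]
  ]
}}

```text
t: 29.98
eef_pos: [448.6, -386.1, 108.4]
tcp_rot: [-1.553, 1.568, -0.983]
ft_force: [-0.2, 0.2, -1.9]
opening: 0.124
```

Run:
```python
from h import *
s=env.state();print(s['eef_pos'],s['opening']*95)
B=np.load('B.npy');ex,ey=frame()
s=dict(eef_pos=s['eef_pos']+[0,0,230],tcp_rot=s['tcp_rot'])
plan([*(B-80*ey),340],down(YAW),maxmm=50,s=s)
```

```text
[ 448.6 -386.1  108.4] 11.73488283425671
at [ 448.6 -386.1  338.4] shift [107.7 485.    1.6] turn [0.4 0.  0. ] rows 10
[[-0.3, 35.0, 35.2, 0.043, 0.0, 0.0], [-0.3, 36.5, 33.7, 0.043, 0.0, 0.0], [-0.3, 37.9, 32.1, 0.043, 0.0, 0.0], [-0.2, 39.3, 30.4, 0.043, 0.0, 0.0], [-0.2, 40.6, 28.7, 0.043, 0.0, 0.0], [-0.2, 41.8, 26.9, 0.043, 0.0, 0.0], [-0.2, 42.9, 25.1, 0.043, 0.0, 0.0], [-0.2, 43.9, 23.2, 0.043, 0.0, 0.0]]
[[-0.2, 44.9, 21.3, 0.043, 0.0, 0.0], [-0.2, 45.8, 19.4, 0.043, 0.0, 0.0]]
```

Emit:
{"method": "step_arm", "body": {
  "rows": [
    [-15, 0, 0, 0, 0, 0],
    [-40, 0, 0, 0, 0, 0],
    [-50, 0, 0, 0, 0, 0],
    [-50, 0, 0, 0, 0, 0],
    [-45, 0, 0, 0, 0, 0],
    [-25, 0, 0, 0, 0, 0],
    [0, 0, 0, 0, 0, 0]
  ]
}}

```text
t: 30.85
eef_pos: [447.4, -384.4, 346.7]
tcp_rot: [-1.451, 1.564, -0.881]
ft_force: [-0.6, 0.4, -2.2]
opening: 0.126
```

Emit:
{"method": "step_arm", "body": {
  "rows": [
    [-1, 35, 35, 0.043, 0, 0],
    [-1, 36, 34, 0.043, 0, 0],
    [-1, 38, 32, 0.043, 0, 0],
    [-1, 39, 30, 0.043, 0, 0],
    [-1, 41, 29, 0.043, 0, 0],
    [-1, 42, 27, 0.043, 0, 0],
    [-1, 43, 25, 0.043, 0, 0],
    [-1, 44, 23, 0.043, 0, 0]
  ]
}}

```text
t: 31.85
eef_pos: [533.8, 13.4, 345.3]
tcp_rot: [2.955, 1.564, -3.119]
ft_force: [0.9, -0.6, -0.7]
opening: 0.123
```

Run:
```python
from h import *
B=np.load('B.npy');ex,ey=frame()
plan([*(B-80*ey),335],down(YAW),maxmm=50);print(env.state()['opening'])
```

```text
at [533.8  13.4 345.3] shift [ 22.6  85.6 -10.3] turn [ 0.1 -0.  -0. ] rows 2
[[5.1, 39.5, 19.9, 0.035, -0.003, -0.001], [5.1, 40.2, 18.5, 0.035, -0.003, -0.001]]
0.1227899438513029
```

Emit:
{"method": "step_arm", "body": {
  "rows": [
    [0, 34, 20, 0.035, -0.003, 0],
    [0, 30, 15, 0.035, -0.003, 0],
    [0, 0, 0, 0, 0, 0],
    [20, 0, 0, 0, 0, 0],
    [0, 0, 0, 0, 0, 0]
  ]
}}

```text
t: 32.48
eef_pos: [554.0, 87.7, 319.6]
tcp_rot: [2.942, 1.561, 3.083]
ft_force: [0.5, -0.0, -0.9]
opening: 0.123
```

Run:
```python
from h import *
B=np.load('B.npy');ex,ey=frame()
plan([*(B-80*ey),300],down(YAW),maxmm=50);snap('wrist','w22.png')
```

```text
at [554.   87.7 319.6] shift [  2.4  11.3 -19.6] turn [ 0. -0. -0.] rows 1
[[19.6, 10.8, 4.1, 0.003, -0.009, -0.002]]
```

View pics/w22.png

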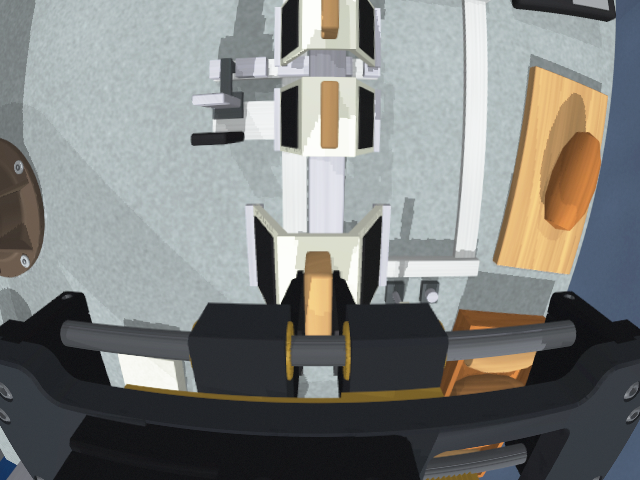

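Emit:
{"method": "step_arm", "body": {
  "rows": [
    [5, 10.5, 4, 0, -0.009, 0],
    [20, 0, 0, 0, 0, 0],
    [20, 0, 0, 0, 0, 0],
    [18, 0, 0, 0, 0, 0],
    [0, 0, 0, 0, 0, 0]
  ]
}}

```text
t: 33.15
eef_pos: [558.3, 99.6, 258.1]
tcp_rot: [0.195, 1.563, 0.334]
ft_force: [0.5, 0.5, -1.6]
opening: 0.127
```

Run:
```python
from h import *
B=np.load('B.npy');ex,ey=frame()
plan([*(B-80*ey),230],down(YAW),maxmm=50)
im=snap('wrist','w23.png');cv2.imwrite('pics/w23a.png',cv2.resize(im[70:250,240:400,::-1],None,fx=3.3,fy=3.3,interpolation=3))
```

```text
at [558.3  99.6 258.1] shift [ -1.9  -0.7 -28.1] turn [ 0.  0. -0.] rows 1
[[28.1, -0.4, -2.2, 0.001, 0.008, -0.002]]
```

View pics/w23a.png

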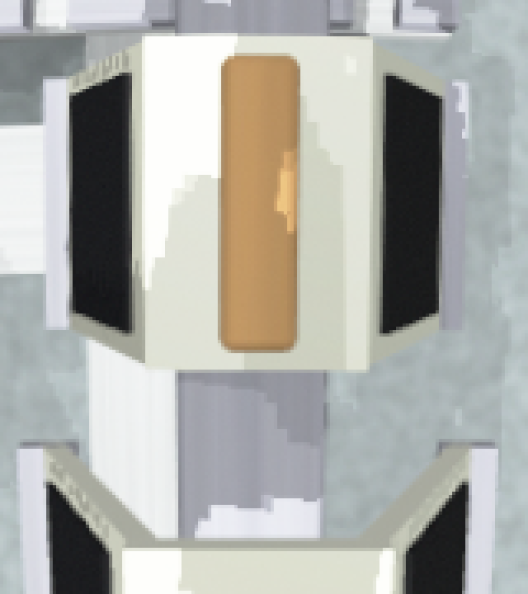

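Emit:
{"method": "step_arm", "body": {
  "rows": [
    [8, 0, -1.6, 0, 0.008, 0],
    [10, 0, -0.3, 0, 0, 0],
    [8, 0, -0.3, 0, 0, 0],
    [0, 0, 0, 0, 0, 0]
  ]
}}

```text
t: 33.7
eef_pos: [556.9, 99.6, 232.9]
tcp_rot: [0.356, 1.567, 0.495]
ft_force: [1.0, -0.5, -2.5]
opening: 0.125
```

Run:
```python
from h import *
B=np.load('B.npy');ex,ey=frame()
plan([*(B-80*ey),213],down(YAW),maxmm=50)
im=snap('wrist','w24.png');cv2.imwrite('pics/w24a.png',cv2.resize(im[70:250,240:400,::-1],None,fx=3.3,fy=3.3,interpolation=3))
```

```text
at [556.9  99.6 232.9] shift [ -0.6  -0.6 -19.9] turn [ 0.  0. -0.] rows 1
[[19.9, -0.5, -0.7, 0.001, 0.004, -0.001]]
```

View pics/w24a.png

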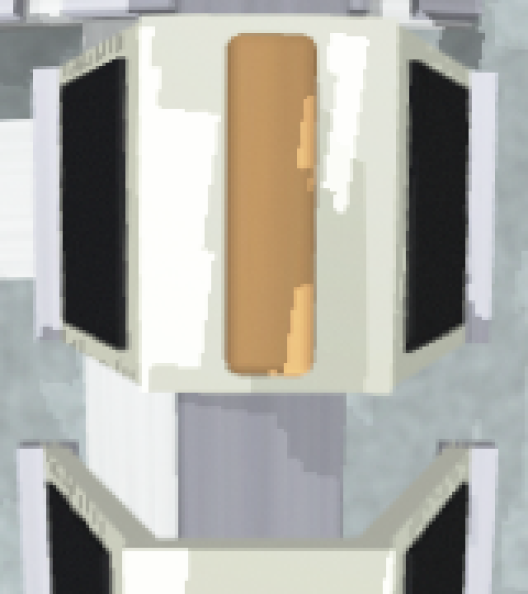

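Centred (bar 261, sign 258). Lower the rest and release.

Emit:
{"method": "step_arm", "body": {
  "rows": [
    [8, 0, -0.3, 0, 0.004, 0],
    [8, 0, 0, 0, 0, 0],
    [4, 0, 0, 0, 0, 0],
    [2, 0, 0, 0, 0, 0],
    [0, 0, 0, 0, 0, 0]
  ]
}}

```text
t: 34.38
eef_pos: [558.1, 99.8, 213.5]
tcp_rot: [0.154, 1.565, 0.293]
ft_force: [-0.5, -0.6, -2.6]
opening: 0.123
```

Run:
```python
from h import *
s=env.state();print(s['eef_pos'],s['ft_force'],s['opening'])
```

```text
[558.1  99.8 213.5] [-0.5 -0.6 -2.6] 0.12266414433046129
```

Emit:
{"method": "step_arm", "body": {
  "grip": 40,
  "rows": [
    [0, 0, -0.5, 0, 0, 0],
    [0, 0, 0, 0, 0, 0],
    [0, 0, 0, 0, 0, 0]
  ]
}}

```text
t: 34.75
eef_pos: [557.7, 99.7, 213.2]
tcp_rot: [0.15, 1.565, 0.29]
ft_force: [-0.4, 0.5, -0.4]
opening: 0.379
```

Emit:
{"method": "step_arm", "body": {
  "rows": [
    [-10, 0, 0, 0, 0, 0],
    [-40, 0, 0, 0, 0, 0],
    [-50, 0, 0, 0, 0, 0],
    [-40, 0, 0, 0, 0, 0],
    [0, 0, 0, 0, 0, 0]
  ]
}}

```text
t: 35.38
eef_pos: [556.8, 99.4, 359.6]
tcp_rot: [0.151, 1.565, 0.291]
ft_force: [0.1, -0.1, -1.3]
opening: 0.421
```

Run:
```python
from h import *
ex,ey=frame();g=BM-159.5*ex-3*ey
plan([*g,310],down(YAW+np.pi/2))
im=snap('side','d25.png');cv2.imwrite('pics/d25a.png',cv2.resize(im[70:300,170:430,::-1],None,fx=2.6,fy=2.6,interpolation=3))
im=snap('scene','s25.png');cv2.imwrite('pics/s25a.png',cv2.resize(im[180:400,290:580,::-1],None,fx=2.7,fy=2.7,interpolation=3))
```

```text
at [556.8  99.4 359.6] shift [-121.2   60.7  -49.6] turn [-1.6  0.   0. ] rows 11
[[4.5, 7.0, -10.2, -0.143, 0.0, 0.0], [4.5, 8.4, -9.1, -0.143, 0.0, 0.0], [4.5, 9.6, -7.8, -0.143, 0.0, 0.0], [4.5, 10.6, -6.3, -0.143, 0.0, 0.0], [4.5, 11.4, -4.8, -0.143, 0.0, 0.0], [4.5, 11.9, -3.1, -0.143, 0.0, 0.0], [4.5, 12.3, -1.4, -0.143, 0.0, 0.0], [4.5, 12.3, 0.4, -0.143, 0.0, 0.0]]
[[4.5, 12.1, 2.1, -0.143, 0.0, 0.0], [4.5, 11.7, 3.8, -0.143, 0.0, 0.0], [4.5, 11.0, 5.5, -0.143, 0.0, 0.0]]
```

View pics/d25a.png

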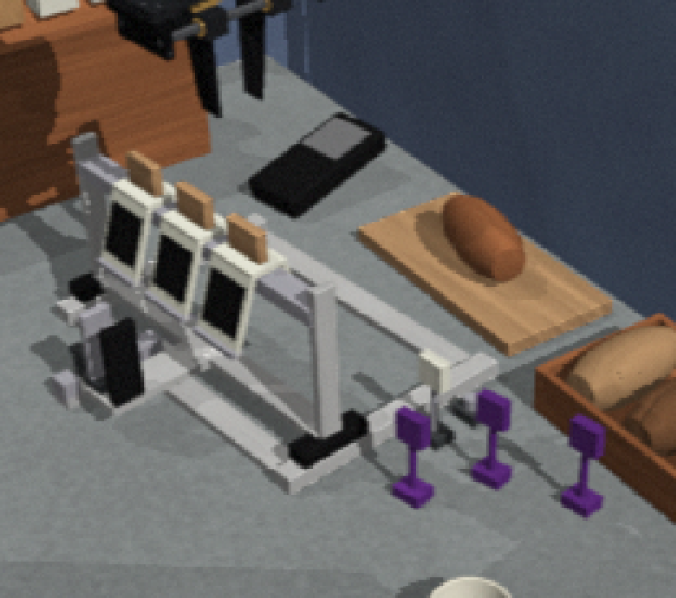

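View pics/s25a.png

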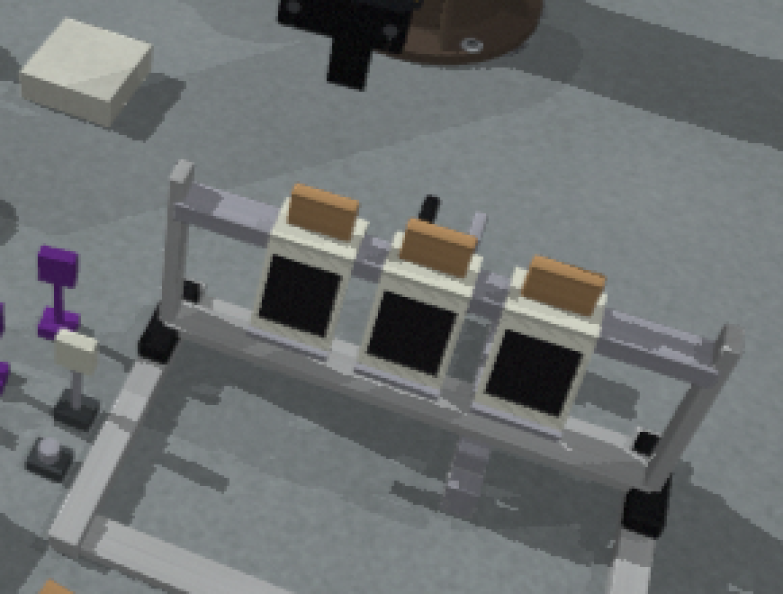

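Emit:
{"method": "step_arm", "body": {
  "grip": 95,
  "rows": [
    [2, 7, -10, -0.143, 0, 0],
    [2, 8, -9, -0.143, 0, 0],
    [2, 10, -8, -0.143, 0, 0],
    [2, 11, -6, -0.143, 0, 0],
    [2, 11, -5, -0.143, 0, 0],
    [2, 12, -3, -0.143, 0, 0],
    [2, 12, -1, -0.143, 0, 0],
    [2, 12, 0, -0.143, 0, 0]
  ]
}}

```text
t: 36.48
eef_pos: [462.0, 142.4, 329.2]
tcp_rot: [1.874, 1.551, -3.09]
ft_force: [-0.0, -0.6, 1.0]
opening: 1.0
```

Emit:
{"method": "step_arm", "body": {
  "rows": [
    [4, 12, 2, -0.143, 0, 0],
    [4, 12, 4, -0.143, 0, 0],
    [4, 11, 5, -0.143, 0, 0],
    [0, 0, 0, 0, 0, 0]
  ]
}}

```text
t: 36.98
eef_pos: [424.5, 157.3, 312.7]
tcp_rot: [1.478, 1.541, -3.043]
ft_force: [0.2, 0.1, 0.5]
opening: 0.999
```

Run:
```python
from h import *
ex,ey=frame();g=BM-159.5*ex-3*ey
plan([*g,300],down(YAW+np.pi/2))
T=tpose();np.save('T26.npy',T);im=snap('wrist','w26.png')
```

```text
at [424.5 157.3 312.7] shift [ 11.1   2.8 -12.7] turn [ 0.1  0.  -0. ] rows 1
[[12.4, -11.8, 0.6, 0.053, 0.002, -0.03]]
```

View pics/w26.png

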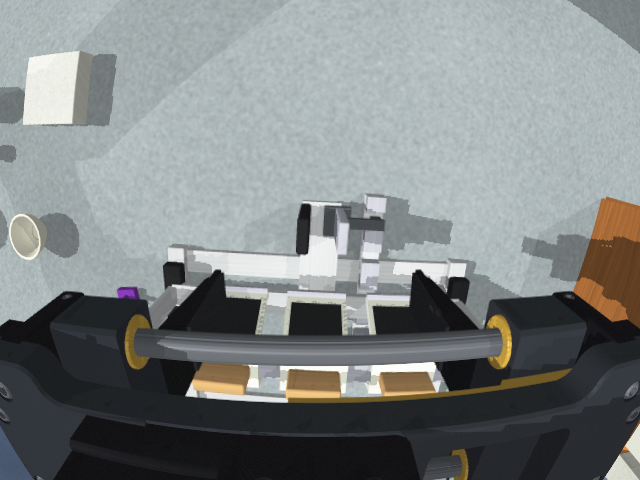

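Emit:
{"method": "step_arm", "body": {
  "rows": [
    [12, -12, 0.6, 0.053, 0.002, -0.03],
    [0, 0, 0, 0, 0, 0]
  ]
}}

```text
t: 37.28
eef_pos: [437.1, 159.7, 299.8]
tcp_rot: [-2.341, 1.57, -0.641]
ft_force: [0.3, 0.6, 0.7]
opening: 0.999
```

Run:
```python
from h import *
ex,ey=frame();g=BM-159.5*ex-3*ey
plan([*g,300],down(YAW+np.pi/2))
T=tpose();np.save('T27.npy',T);im=snap('wrist','w27.png')
cv2.imwrite('pics/w27a.png',cv2.resize(im[165:245,280:400,::-1],None,fx=6,fy=6,interpolation=3))
```

```text
at [437.1 159.7 299.8] shift [-1.5  0.4  0.2] turn [-0. -0.  0.] rows 1
[[-0.2, 1.5, 0.6, -0.009, -0.0, 0.0]]
```

View pics/w27a.png

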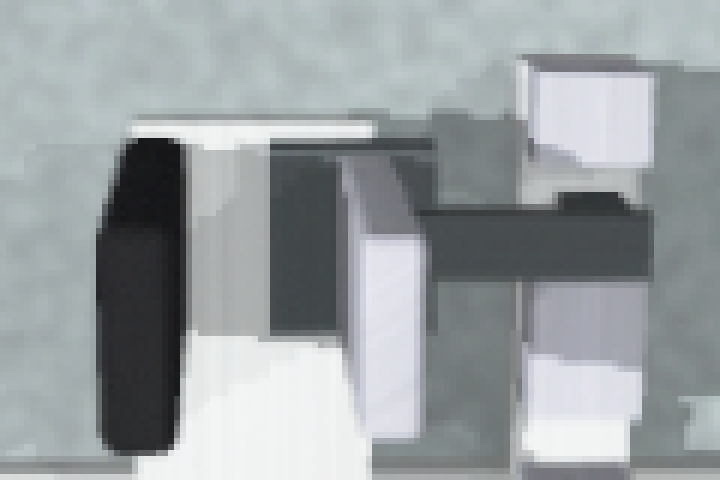

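Run:
```python
from h import *
T=np.load('T27.npy');ex,ey=frame()
def w(x,y,z):
    p=onz(ray('wrist',(280+x/6,165+y/6),T),z)[:2];d=p-BM;return np.array([d@ex,d@ey])
for k,a in dict(pO=(97,335,126),pI=(182,335,126),pN=(140,228,126),pF=(140,455,126),lO=(424,335,125),lN=(392,236,125),lF=(390,438,125)).items():print(k,w(*a))
```

```text
pO [-157.1  -21.6]
pI [-157.    -9.1]
pN [-173.1  -15. ]
pF [-138.5  -15.7]
lO [-156.3   26.7]
lN [-171.3   21.9]
lF [-140.5   21.8]
```

Run:
```python
from h import *
ex,ey=frame();g=BM-156*ex-3*ey
plan([*g,106],down(YAW+np.pi/2))
```

```text
at [437.1 159.7 300.4] shift [   1.9    0.9 -194.4] turn [-0. -0.  0.] rows 4
[[48.6, -0.5, 0.2, -0.002, -0.0, 0.0], [48.6, -0.5, 0.2, -0.002, -0.0, 0.0], [48.6, -0.5, 0.2, -0.002, -0.0, 0.0], [48.6, -0.5, 0.2, -0.002, -0.0, 0.0]]
```

Emit:
{"method": "step_arm", "body": {
  "rows": [
    [40, -1, 0.5, -0.009, 0, 0],
    [40, 0, 0, 0, 0, 0],
    [35, 0, 0, 0, 0, 0],
    [0, 0, 0, 0, 0, 0]
  ]
}}

```text
t: 37.83
eef_pos: [439.4, 159.9, 184.6]
tcp_rot: [-1.59, 1.569, 0.119]
ft_force: [0.1, -1.0, 0.7]
opening: 1.001
```

Run:
```python
from h import *
ex,ey=frame();g=BM-156*ex-3*ey
plan([*g,106],down(YAW+np.pi/2));snap('wrist','w28.png')
```

```text
at [439.4 159.9 184.6] shift [ -0.4   0.7 -78.6] turn [-0. -0.  0.] rows 2
[[39.3, 0.2, 0.4, -0.001, -0.0, 0.001], [39.3, 0.2, 0.4, -0.001, -0.0, 0.001]]
```

View pics/w28.png

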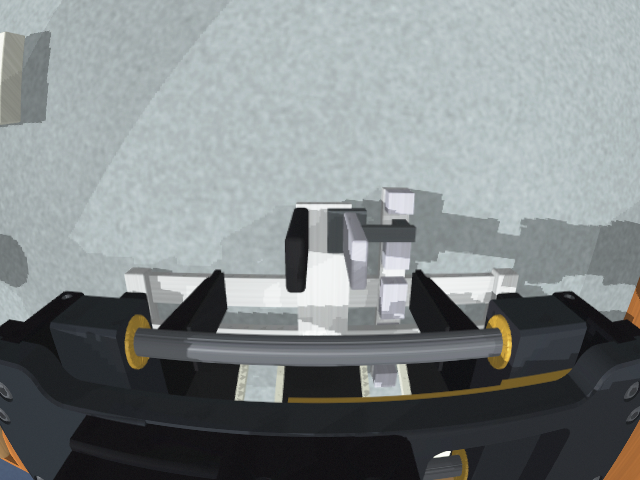

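Emit:
{"method": "step_arm", "body": {
  "rows": [
    [30, 0, 0.7, 0, 0, 0],
    [30, 0, 0, 0, 0, 0],
    [14, 0, 0, 0, 0, 0],
    [0, 0, 0, 0, 0, 0]
  ]
}}

```text
t: 38.38
eef_pos: [444.5, 161.5, 116.7]
tcp_rot: [-1.51, 1.556, 0.198]
ft_force: [-0.0, 0.4, -0.2]
opening: 0.997
```

Run:
```python
from h import *
ex,ey=frame();g=BM-156*ex-3*ey
plan([*g,106],down(YAW+np.pi/2));s=env.state();d=s['eef_pos'][:2]-BM;print(d@ex,d@ey,s['ft_force'])
```

```text
at [444.5 161.5 116.7] shift [ -5.5  -0.9 -10.7] turn [-0.  0.  0.] rows 1
[[10.6, 5.7, -0.2, -0.001, 0.001, 0.014]]
-150.42457292122864 -2.8354551265965875 [-0.   0.4 -0.2]
```

Emit:
{"method": "step_arm", "body": {
  "rows": [
    [8, 5.5, 0, 0, 0, 0.014],
    [2.5, 0, 0, 0, 0, 0],
    [0, 0, 0, 0, 0, 0]
  ]
}}

```text
t: 38.75
eef_pos: [439.8, 161.0, 107.8]
tcp_rot: [-1.198, 1.568, 0.51]
ft_force: [0.1, 0.2, 1.2]
opening: 1.0
```

Emit:
{"method": "step_arm", "body": {
  "grip": 50,
  "rows": [
    [1, 0, 0, 0, 0, 0],
    [0, 0, 0, 0, 0, 0],
    [0, 0, 0, 0, 0, 0],
    [0, 0, 0, 0, 0, 0]
  ]
}}

```text
t: 39.25
eef_pos: [440.0, 161.1, 107.2]
tcp_rot: [-1.256, 1.567, 0.452]
ft_force: [-0.2, -0.6, 0.3]
opening: 0.635
```

Run:
```python
from h import *
s=env.state();ex,ey=frame();d=s['eef_pos'][:2]-BM;print(s['eef_pos'],d@ex,d@ey,s['ft_force'],s['opening']*95.1)
```

```text
[440.  161.1 107.2] -154.91870518957649 -2.68101615088514 [-0.2 -0.6  0.3] 60.36287158943906
```

Emit:
{"method": "step_arm", "body": {
  "grip": 32,
  "rows": [
    [0, 0, 0, 0, 0, 0],
    [0, 0, 0, 0, 0, 0],
    [0, 0, 0, 0, 0, 0],
    [0, 0, 0, 0, 0, 0],
    [0, 0, 0, 0, 0, 0],
    [0, 0, 0, 0, 0, 0],
    [0, 0, 0, 0, 0, 0]
  ]
}}

```text
t: 40.12
eef_pos: [440.1, 160.5, 107.5]
tcp_rot: [-1.328, 1.567, 0.379]
ft_force: [0.3, -1.5, 0.5]
opening: 0.425
```

Run:
```python
from h import *
s=env.state();ex,ey=frame();d=s['eef_pos'][:2]-BM;print(s['eef_pos'],d@ex,d@ey,s['ft_force'],s['opening']*95.1)
T=tpose();print(ex@T[:2,1],ey@T[:2,1])
snap('wrist','w29.png')
```

```text
[440.1 160.5 107.5] -154.89079388037578 -3.214587223188419 [ 0.3 -1.5  0.5] 40.4343775461761
-0.9999903662935868 0.0022980717834084684
```

View pics/w29.png

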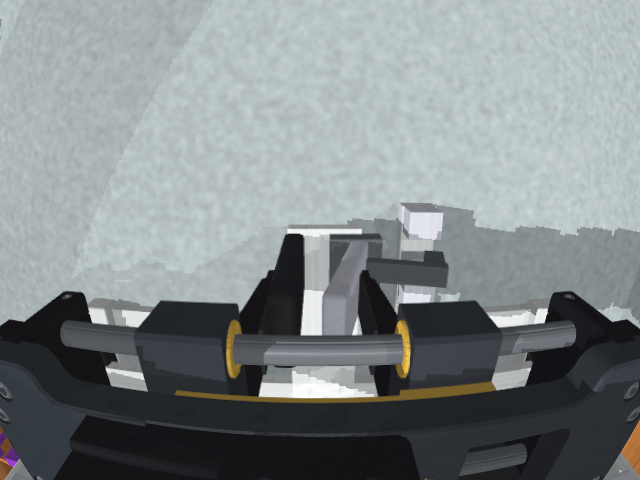

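Emit:
{"method": "step_arm", "body": {
  "rows": [
    [0, -3, 0, 0, 0, 0],
    [0, -6, 0, 0, 0, 0],
    [0, -6, 0, 0, 0, 0],
    [0, -6, 0, 0, 0, 0],
    [0, -6, 0, 0, 0, 0],
    [0, -6, 0, 0, 0, 0],
    [0, -6, 0, 0, 0, 0],
    [0, -6, 0, 0, 0, 0]
  ]
}}

```text
t: 41.18
eef_pos: [487.5, 167.0, 107.5]
tcp_rot: [-1.272, 1.568, 0.435]
ft_force: [-1.4, -2.1, 1.4]
opening: 0.42
```

Run:
```python
from h import *
s=env.state();ex,ey=frame();d=s['eef_pos'][:2]-BM;print(s['eef_pos'],d@ex,d@ey,s['ft_force'],s['opening']*95.1)
T=tpose();print(ex@T[:2,1],ey@T[:2,1]);plan([*(BM-57*ex-3*ey),107.5],down(YAW+np.pi/2))
```

```text
[487.5 167.  107.5] -107.09664494094261 -3.386208041219805 [-1.4 -2.1  1.4] 39.95251538191993
-0.9999928961275084 0.0024706592796530256
at [487.5 167.  107.5] shift [49.6  7.3 -0. ] turn [-0.  0.  0.] rows 2
[[0.1, -25.0, 0.3, -0.001, 0.0, 0.001], [0.0, -25.0, 0.2, -0.001, 0.0, 0.001]]
```

Emit:
{"method": "step_arm", "body": {
  "rows": [
    [0, -6, 0, 0, 0, 0],
    [0, -6, 0, 0, 0, 0],
    [0, -6, 0, 0, 0, 0],
    [0, -6, 0, 0, 0, 0],
    [0, -6, 0, 0, 0, 0],
    [0, -6, 0, 0, 0, 0],
    [0, -5, 0, 0, 0, 0],
    [0, 0, 0, 0, 0, 0]
  ]
}}

```text
t: 42.18
eef_pos: [531.8, 173.0, 107.5]
tcp_rot: [-1.341, 1.567, 0.365]
ft_force: [2.0, -1.1, -0.5]
opening: 0.421
```

Run:
```python
from h import *
s=env.state();ex,ey=frame();d=s['eef_pos'][:2]-BM;print(s['eef_pos'],d@ex,d@ey,s['ft_force'],s['opening']*95.1)
snap('wrist','w30.png')
```

```text
[531.8 173.  107.5] -62.4315821666679 -3.5443984956955634 [ 2.  -1.1 -0.5] 40.05096883522276
```

View pics/w30.png

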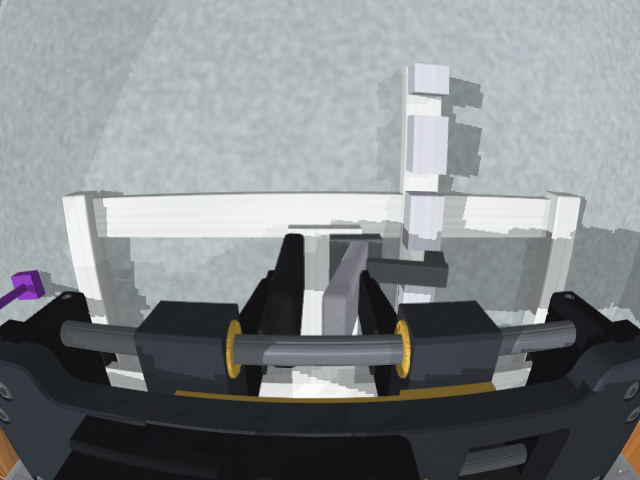

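Emit:
{"method": "step_arm", "body": {
  "rows": [
    [0, -5, 0, 0, 0, 0],
    [0, 0, 0, 0, 0, 0]
  ]
}}

```text
t: 42.48
eef_pos: [536.8, 173.6, 107.5]
tcp_rot: [-1.352, 1.567, 0.355]
ft_force: [1.6, -1.6, -0.6]
opening: 0.424
```

Run:
```python
from h import *
s=env.state();ex,ey=frame();d=s['eef_pos'][:2]-BM;print(s['eef_pos'],d@ex,d@ey,s['ft_force'],s['opening']*95.1)
```

```text
[536.8 173.6 107.5] -57.381606372088925 -3.5744569497356906 [ 1.6 -1.6 -0.6] 40.32038686150313
```

Displacement 97.5 mm. Let go.

Emit:
{"method": "step_arm", "body": {
  "grip": 70,
  "rows": [
    [0, 0, 0, 0, 0, 0],
    [0, 0, 0, 0, 0, 0],
    [0, 0, 0, 0, 0, 0],
    [0, 0, 0, 0, 0, 0]
  ]
}}

```text
t: 42.98
eef_pos: [536.0, 175.7, 107.5]
tcp_rot: [-0.849, 1.566, 0.858]
ft_force: [1.0, -0.4, -0.7]
opening: 0.726
```

Run:
```python
from h import *
snap('wrist','w31.png');s=env.state();print(s['eef_pos'],s['ft_force'],s['opening']*95)
```

```text
[536.  175.7 107.5] [-0.5 -0.2  0.2] 69.63621248970703
```

View pics/w31.png

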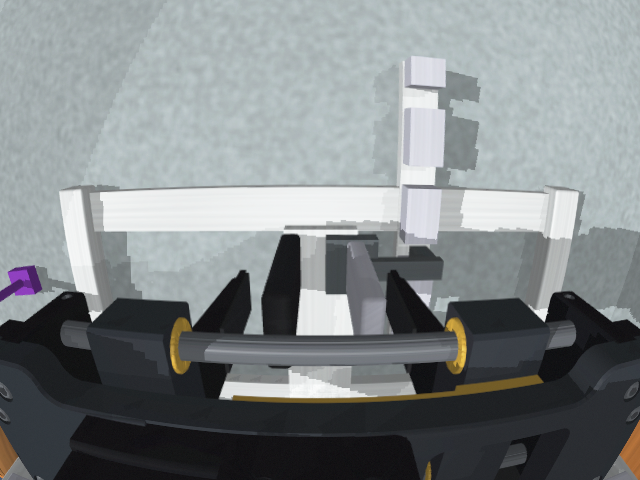

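Emit:
{"method": "step_arm", "body": {
  "grip": 95,
  "rows": [
    [-10, 0, 0, 0, 0, 0],
    [-50, 0, 0, 0, 0, 0],
    [-60, 0, 0, 0, 0, 0],
    [-50, 0, 0, 0, 0, 0],
    [-15, 0, 0, 0, 0, 0],
    [0, 0, 0, 0, 0, 0]
  ]
}}

```text
t: 43.78
eef_pos: [535.1, 174.2, 301.9]
tcp_rot: [-1.13, 1.565, 0.577]
ft_force: [0.5, -0.0, -0.1]
opening: 0.999
```

Run:
```python
from h import *
T=tpose();np.save('T32.npy',T);im=snap('wrist','w32.png')
cv2.imwrite('pics/w32a.png',cv2.resize(im[165:245,280:400,::-1],None,fx=6,fy=6,interpolation=3))
im=snap('side','d32.png');cv2.imwrite('pics/d32a.png',cv2.resize(im[70:300,170:430,::-1],None,fx=2.6,fy=2.6,interpolation=3))
im=snap('scene','s32.png');cv2.imwrite('pics/s32a.png',cv2.resize(im[200:430,290:570,::-1],None,fx=2.6,fy=2.6,interpolation=3))
```

```text
(no output)
```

View pics/w32a.png

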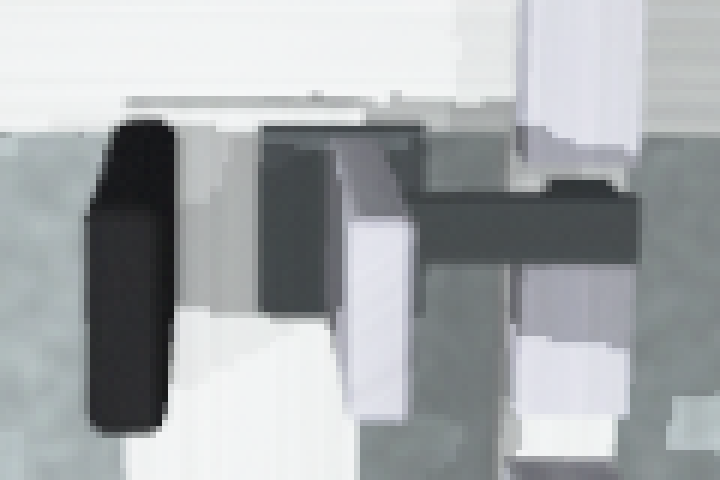

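View pics/d32a.png

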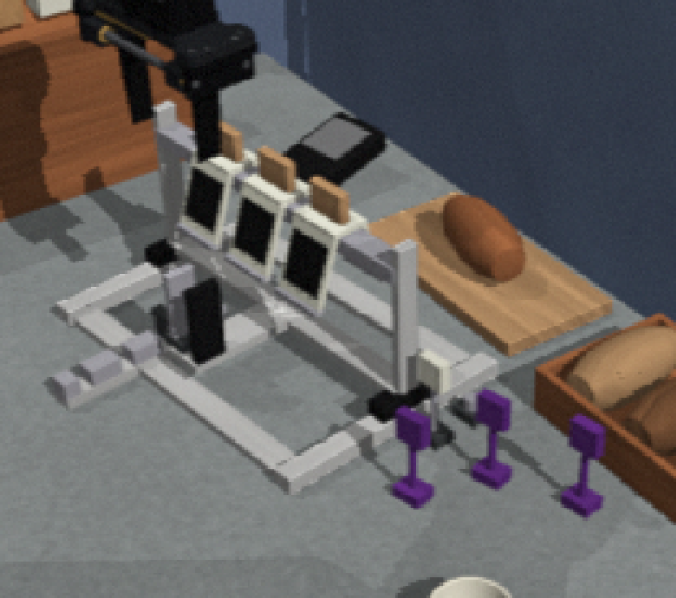

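View pics/s32a.png

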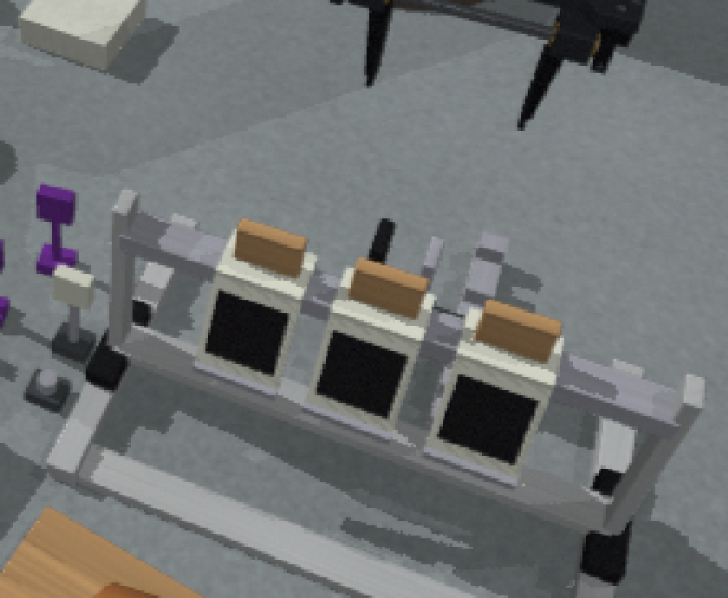

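Run:
```python
from h import *
T=np.load('T32.npy');ex,ey=frame()
def w(x,y,z):
    p=onz(ray('wrist',(280+x/6,165+y/6),T),z)[:2];d=p-BM;return np.array([d@ex,d@ey])
for k,a in dict(pO=(87,315,126),pI=(172,315,126),pN=(130,207,126),pF=(130,432,126),lO=(412,315,125),lN=(380,220,125),lF=(378,422,125)).items():print(k,w(*a))
S=lambda x,y:(290+x/2.6,200+y/2.6);D=lambda x,y:(170+x/2.6,70+y/2.6)
a,_=tri(ray('scene',S(126,198)),ray('side',D(404,247)));b,_=tri(ray('scene',S(692,383)),ray('side',D(165,107)))
f,_=tri(ray('scene',S(76,273)),ray('side',D(433,355)))
c=(a+b)/2
for n,p in(('postL',a),('postR',b),('mid',c),('flag',f)):print(n,p,'track',(p[:2]-BM)@ex,(p[:2]-BM)@ey)
```

```text
pO [-59.6 -21.9]
pI [-59.6  -9.3]
pN [-75.9 -15.3]
pF [-41.5 -15.8]
lO [-59.2  26.4]
lN [-73.6  21.4]
lF [-42.6  21.5]
postL [666.9   8.1 198.5] track 48.66451011065578 -185.50329073140622
postR [617.5 373.7 200.4] track 50.23613845849559 183.41834622832798
mid [642.2 190.9 199.4] track 49.450324284575686 -1.0424722515391323
flag [673.6 -28.1  97.3] track 50.30240077900775 -222.29138446255462
```

View pics/s32.png

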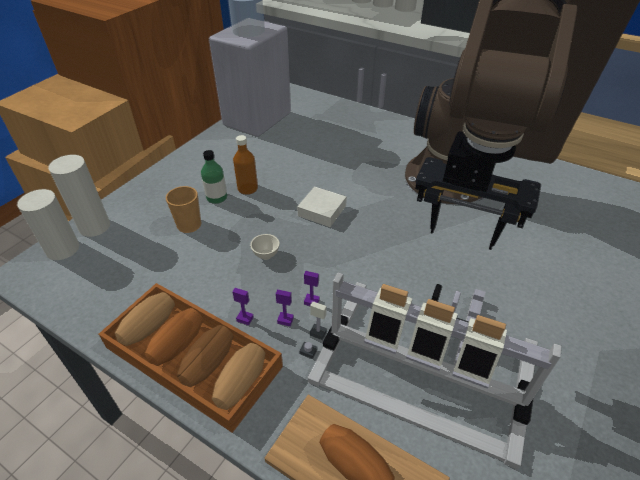

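The ramekin, napkins, bottles, cup and flags are in the same places in the picture as at the start, and the three signs hang on the bar at about (387,315), (432,335) and (482,350).

```bash
python3 -c "
from cell import env
print(env.job_done())"
```

```text
the job is handed in; nothing more can be done
None
```

The job is done and handed in at about 44 s. I slid the frame to the loading notch and let it lock. I then hung the three signs present about 80 mm apart (no fourth sign was visible). Last, I slid the loaded frame to the tall white flag's notch (+0.05) and let it lock there.

- **Frame position:** by two-view triangulation the bar's centre is at track x = 49.5 mm and the flag at 50.3 mm.
- **Lock:** the grip plate and lever measure 48.3 mm apart at the top. That matches the 48.2 mm at the start, and the tooth's arm sits between the notch blocks.
- **Signs and other things:** all three signs hang on the bar. The ramekin, napkins, bottles, cup and flags look unmoved, and the gripper is clear at z = 300 mm.
- **Disagreements:** my first stereo estimate of the bar was about 3 mm off the wrist camera's view, so I placed the signs by the wrist view. The frame also moved about 4 mm within its notch play while the signs were being hung. I allowed for that in the final slide.

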